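# Fetch the boxed-in lantern finial

### The arm

A 6-joint arm with a two-finger parallel gripper is mounted at the origin on the work surface. World frame = base frame: x ahead of the robot, y to its left, z up, the work surface at z = 0. Lengths are in m, angles in rad, forces in N, time in s.
With the tool pointing down it reaches from about 0.325 to 0.85 m from the base axis. Payload 4.4 kg.
Tool frame: the origin (TCP) lies at the very end of the fingers, on their centre line; the grasp point (between the pads) lies 19 mm behind it; z points along the fingers, y is the direction in which the jaws open and shut (so a half turn about z gives the same grasp; the last joint's range is limited). The gripper opens to 94 mm and grips with 3 to 60 N. Pads are 16 mm wide; open, the fingers measure 119 mm over their backs; the gripper's body (75 mm by 177 mm) begins 78 mm behind the grasp point.
Start: joints at [-1.488, 0.207, 1.542, -0, 1.393, -0.15], TCP at [0.133, -0.559, 0.17] pointing down, gripper open.
Joint ranges: [-2.73, 2.73], [-0.86, 2.22], [0.23, 2.46], [-1.11, 4.25], [0.08, 2.63], [-2.82, 2.82]. Speed limits (rad/s): [2.79, 2.79, 3.14, 3.14, 3.14, 3.14].

### API

Orientations are given as a unit quaternion [w, x, y, z].
In Python, from bench import status, imaging, workorder gives the robot as it stands. The module is installed in compiled form; this text tells all that it offers.
- The arm moves only by the shell command python3 -m jog 'ROWS' [FORCE]. ROWS is JSON, a list that holds one entry, the list of rows, each a list of 7 numbers: the finger opening in mm, from 0 to 94, then the shift along the tool's x, y, z in mm, then the turn, a rotation vector about the tool's x, y, z in degrees. In form: [[[fingers, tx, ty, tz, rx, ry, rz], ...]]. A call has 1 to 20 rows; each row shifts and turns the commanded pose from where the row before left it, along the tool's axes as they then stand; what a row does not reach is not made up. A row lasts 1/10 s, in which the tool goes at most 50 mm and 8.59 degrees, less where a joint would pass 70% of its speed; a pose out of reach is approached as far as the arm can. A call is refused whole if a number of a shift passes 50 or a number of a turn 8.59, either way. A call with a gripper value outside its range is refused whole. The fingers move at their own pace and stop on an object; FORCE is the grip in N (left out, the last holds). Time passes only in rows, so rows that do not move let the fingers close. It gives the time, the measured TCP pose, the force and the opening at its end, in the units of the state.
- status.get_obs(): the state, without advancing time (a new reading comes with each control period).
- imaging.capture(name): name is "scene" or "top" or "wrist"; returns the picture (384x512x3 uint8, red, green, blue); there is no depth.
- imaging.camera_info(name): a dict with "camera_matrix" (3x3 intrinsics, pixels), "pose" (4x4, takes a point from camera to world coordinates). Camera axes: x right, y up, looking along -z (the intrinsics and any distortion apply to the point x, -y, -z); pixel columns grow to the right and rows downward; lengths in m; the calibration is good to about 2 mm. A picture is of the moment at which its call begins: read the wrist's pose just before it. camera_info takes no time and is no camera call; for the wrist camera it gives the pose at the moment of the call.
- workorder.job_done(): hands the job in, once; it reports no verdict.
The state is a dict: "clock": time; "joint_positions": joint angles; "joint_velocities": joint speeds; "tau": joint torques, N m; "tool_pos": TCP position; "tcp_rot": TCP orientation; "ft_force": force on the tool from outside, world axes, zero at the start; "ft_torque": the same for the moment, N m; "opening": finger opening in m.
Only numpy, scipy, OpenCV 4.12 (cv2) and the standard library are available. Lean on these libraries where they do the work, as an engineer would, in place of code of your own. Each camera call takes 0.05 s, during which the arm holds its last target.

### The job

Clear the glue bottle, the stain jar and the oil tin off the dark stand board onto the cork mat, all three before you move the red finial; then take the finial standing hemmed in behind them and set it upright in the brass ring of the wooden lantern top. After that put the three containers back upright, each on the same pale spot of the board where it stood at the start, without knocking anything over or disturbing the plane or the mallet.

Things in the scene. Friction and masses are not known exactly. Their poses are not given: they have to be found in the camera images.
- glue: White glue bottle, loose, upright round cylinder 52 mm in diameter with straight sides up to 85 mm, a yellow band low down, tapering shoulder and an orange cone nozzle, 108 mm tall in all. Origin: centre of its underside; z up along its axis. Starts on one of the three outer pale spots of the stand board (which one varies).
- stain: Amber glass stain jar with a black lid and a paper label, loose, closed, upright round cylinder 52 mm in diameter with straight sides up to 83 mm; lid 48 mm in diameter, 104 mm tall in all. Origin: centre of its underside; z up. Starts on another of the three outer pale spots.
- oil: Green oil tin with a small blue cap on a steel top, loose, closed, upright round cylinder 52 mm in diameter with straight sides up to 92 mm, 108 mm tall in all with the cap. Origin: centre of its underside; z up. Starts on the remaining outer pale spot.
- finial: Red lacquered turned lantern finial, loose, standing upright amid the three containers: foot 42 mm in diameter and 10 mm thick, a waist, a straight round belly 36 mm in diameter from 26 to 44 mm above its underside (grip it there), slim tip, 66 mm tall. Origin: centre of its underside; z up. About 50 g.
- stand: Dark wooden stand board, fixed, 160 (x) by 200 (y) by 12 mm, flat top 12 mm above its origin (centre of its underside). Pale round spots are drawn on it (flat, not raised): three of 60 mm diameter for the containers at (x, y) = (-45, 0), (20, 65) and (20, -65) mm in its frame, and one of 48 mm for the finial at (20, 0). Things stand within about 3 mm of their spots. Its position and yaw vary.
- mat: Cork mat, fixed, the side area: 250 (x, its long side) by 120 (y) by 5 mm, flat. Origin: centre of its underside, top 5 mm above it. Lies to the left or right of the board.
- lantern_top: Square wooden lantern top frame lying flat, fixed, 140 by 140 mm with dark corner blocks (24 mm high) and a cross in the middle, whose flat deck is 20 mm above its origin (centre of its underside). A brass ring of 54 mm inner and 64 mm outer diameter stands 6 mm above the deck, centred on the origin; the finial's foot goes inside it, on the deck. On the other side of the board from the mat.
- plane: Bystander: wooden hand plane, loose, 45 by 150 mm along its y, about 75 mm high with its iron, beyond the board. Origin: underside centre. Leave alone.
- mallet: Bystander: wooden mallet lying along its y, loose, 90 by 55 by 55 mm head centred at y = 220 mm, beyond the board. Origin: on the bench under the free end of the handle, which runs along +y. Leave alone.

How it is judged:
On the way, in this order (a step that is already met when the one before it is completed fails the run):
1. all three containers stand upright on the cork mat while the finial is still in its place (x of glue in the frame of mat between -0.125 and 0.125 m and y of glue in the frame of mat between -0.06 and 0.06 m and height (world z) of each of glue, stain, oil below 0.01 m and angle between each of glue, stain, oil's own z axis and vertical below 0.12 rad and linear speed of each of glue, stain, oil below 0.02 m/s and x of stain in the frame of mat between -0.125 and 0.125 m and y of stain in the frame of mat between -0.06 and 0.06 m and x of oil in the frame of mat between -0.125 and 0.125 m and y of oil in the frame of mat between -0.06 and 0.06 m and distance of finial from where it was at the start of the episode below 0.015 m), for 0.2 s.
2. the finial stands released in the brass ring while the three containers are still on the mat (horizontal distance between finial and lantern_top below 0.01 m and z of finial in the frame of lantern_top below 0.024 m and angle between each of finial, glue, stain, oil's own z axis and vertical below 0.12 rad and linear speed of each of finial, glue, stain, oil below 0.02 m/s and contact force between finial and the fingers below 0.1 N and x of glue in the frame of mat between -0.125 and 0.125 m and y of glue in the frame of mat between -0.06 and 0.06 m and height (world z) of each of glue, stain, oil below 0.01 m and x of stain in the frame of mat between -0.125 and 0.125 m and y of stain in the frame of mat between -0.06 and 0.06 m and x of oil in the frame of mat between -0.125 and 0.125 m and y of oil in the frame of mat between -0.06 and 0.06 m), for 0.2 s.
At the end, for the whole second after the job is handed in: The finial stands upright in the brass ring of the lantern top, within 10 mm of its centre and down on the deck (within 4 mm); glue bottle, stain jar and oil tin each stand upright (within 0.12 rad) within 15 mm of where that same container stood at the start; all are at rest and released (horizontal distance between finial and lantern_top below 0.01 m and z of finial in the frame of lantern_top below 0.024 m and angle between each of finial, glue, stain, oil's own z axis and vertical below 0.12 rad and linear speed of each of finial, glue, stain, oil below 0.02 m/s and contact force between finial and the fingers below 0.1 N and distance of each of glue, stain, oil from where it was at the start of the episode below 0.015 m); the robot touches nothing.
It fails at once if the plane or the mallet is moved by more than 20 mm (distance of any of plane, mallet from where it was at the start of the episode above 0.02 m).
It fails at once if a container or the finial is knocked over (tipped by more than 0.8 rad) (angle between any of glue, stain, oil, finial's own z axis and vertical above 0.8 rad).
It also fails if it takes over 144 s, if anything falls off the work surface, if the arm or the gripper's body presses on something with over 40 N, if the wrist force passes 120 N, or if a joint passes its speed limit or range.

## Working session

There is one attempt and no reset: what is moved stays moved. The work goes in short steps, Python scripts to look and compute and a shell command to move; the robot and the scene stay as the last step left them, time stands still between calls to the robot, and variables do not carry over. Pictures are saved under pics/ and viewed, and the job is handed in when it is done.

```bash
mkdir -p pics; python3 - <<'E'
from bench import status, imaging
import cv2
print(status.get_obs())
for n in ("scene","top","wrist"):
    i=imaging.camera_info(n); print(n,i)
    cv2.imwrite(f"pics/{n}0.png",imaging.capture(n)[:,:,::-1])
E
```

```text
{'clock': 0.0, 'joint_positions': array([-1.48850890e+00,  2.07432472e-01,  1.54291038e+00,  1.14170507e-05,
        1.39349794e+00, -1.50506088e-01]), 'joint_velocities': array([ 7.02946236e-06,  7.13540555e-04, -1.39173351e-03, -8.25682133e-04,
       -6.07635792e-04, -6.49170704e-05]), 'tau': array([-8.61223034e-04, -3.70877194e+01, -2.81421053e+01,  6.95471512e-02,
        3.62696510e-02, -1.72159557e-04]), 'tool_pos': array([ 0.13256808, -0.55861669,  0.16910449]), 'tcp_rot': array([-1.12321977e-03,  9.93233032e-01,  1.16133027e-01,  4.39483120e-05]), 'ft_force': array([ 0.83438614, -0.37228024, -0.39967945]), 'ft_torque': array([-0.02588474,  0.02074004,  0.02298213]), 'opening': 0.09390828175812414}
scene {'camera_matrix': array([[443.37393949,   0.        , 257.86660581],
       [  0.        , 443.37393949, 191.12350503],
       [  0.        ,   0.        ,   1.        ]]), 'pose': array([[ 0.10550737, -0.63250945,  0.76733303,  1.43253867],
       [ 0.99441682,  0.06568057, -0.08259089, -0.06566913],
       [ 0.00184064,  0.77176282,  0.63590782,  0.70789858],
       [ 0.   
[... 308 characters left out ...]
2749e-01],
       [-9.99912927e-01,  1.31598713e-02,  9.78342774e-04,
        -6.30916194e-03],
       [ 3.23767333e-03,  1.72780395e-01,  9.84955051e-01,
         9.10569184e-01],
       [ 0.00000000e+00,  0.00000000e+00,  0.00000000e+00,
         1.00000000e+00]])}
wrist {'camera_matrix': array([[316.97487618,   0.        , 259.98774498],
       [  0.        , 316.97487618, 189.73856913],
       [  0.        ,   0.        ,   1.        ]]), 'pose': array([[ 0.22990056,  0.94004346,  0.25192067,  0.20429292],
       [-0.97320936,  0.22287318,  0.05648964, -0.54136808],
       [-0.00304365, -0.25815856,  0.96609777,  0.38320303],
       [ 0.        ,  0.        ,  0.        ,  1.        ]])}
```

View pics/top0.png

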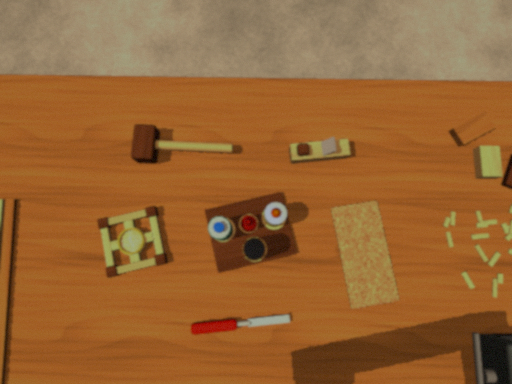

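View pics/scene0.png

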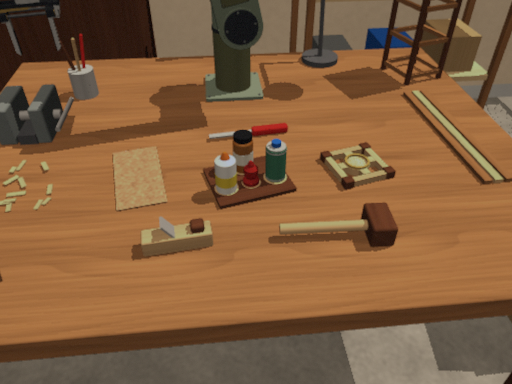

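View pics/wrist0.png

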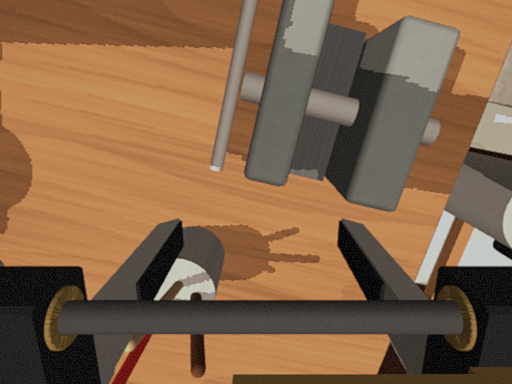

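The top view shows the board at about px (251,232). On it are the oil tin (221,229), the glue (275,215), the stain jar (255,249) and the finial (248,224). The mat is on the right at (365,254), the lantern top on the left at (132,241), and the plane and mallet lie above the board. Next I'll measure.

```bash
cat > h.py <<'E'
import numpy as np, cv2
from bench import status, imaging
from scipy.spatial.transform import Rotation as Ro
def ray(info,px):
    K=info["camera_matrix"];P=info["pose"]
    d=np.linalg.inv(K)@np.array([px[0],px[1],1.]); d=P[:3,:3]@np.array([d[0],-d[1],-d[2]])
    return P[:3,3],d
def onz(info,px,z):
    o,d=ray(info,px); return o+d*(z-o[2])/d[2]
def proj(info,p):
    P=info["pose"];c=P[:3,:3].T@(np.array(p)-P[:3,3]); q=info["camera_matrix"]@np.array([c[0],-c[1],-c[2]]); return q[:2]/q[2]
def blobs(m,amin=15):
    n,l,s,c=cv2.connectedComponentsWithStats(m.astype(np.uint8)); return [(s[i,4],np.round(c[i],1),s[i,:4]) for i in range(1,n) if s[i,4]>=amin]
def pose():
    o=status.get_obs(); q=o["tcp_rot"]; R=Ro.from_quat([q[1],q[2],q[3],q[0]]); return o,np.array(o["tool_pos"]),R
def go(p,jawdeg):
    """tool-frame delta to TCP p with tool down, jaw along world angle jawdeg (mod 180)"""
    o,t,R=pose(); M=R.as_matrix(); d=M.T@(np.array(p)-t)*1000
    yv=M[:,1]; cur=np.degrees(np.arctan2(yv[1],yv[0])); a=(jawdeg-cur+90)%180-90
    tilt=np.cross(M[:,2],[0,0,-1]); tl=M.T@tilt*180/np.pi
    # command order: translate in the present axes, turn after
    print("clock %.2f tcp %s jaw %.1f open %.1f j6 %.2f F %s"%(o["clock"],np.round(t*1000,1),cur,o["opening"]*1000,o["joint_positions"][5],np.round(o["ft_force"],1)))
    print("delta tool mm",np.round(d,1),"rz deg %.1f"%(-a),"tilt fix",np.round(tl,2))
E
python3 - <<'E'
from h import *
im=imaging.capture("top");inf=imaging.camera_info("top")
h=cv2.cvtColor(im,cv2.COLOR_RGB2HSV); H,S,V=[h[...,i].astype(int) for i in range(3)]
cv2.imwrite("pics/topzoom.png",cv2.resize(im[170:330,80:420,::-1],None,fx=2.3,fy=3,interpolation=cv2.INTER_NEAREST) if 0 else cv2.resize(im[180:285,195:310,::-1],None,fx=5,fy=5,interpolation=cv2.INTER_CUBIC))
for p in [(221,229),(275,215),(255,249),(248,224),(365,254),(132,241),(210,260),(105,215)]: print(p,h[p[1],p[0]])
E
```

```text
(221, 229) [107 202 159]
(275, 215) [ 12 253 157]
(255, 249) [ 0 34 30]
(248, 224) [  3 235 104]
(365, 254) [ 17 158 163]
(132, 241) [ 34  72 169]
(210, 260) [ 13 193 156]
(105, 215) [ 14 197 164]
```

View pics/topzoom.png

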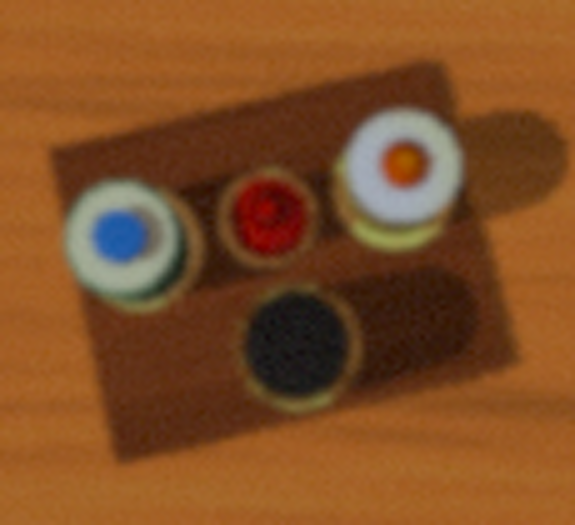

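The zoom shows board corners at (52,150), (440,62), (520,362) and (118,462). The blue cap is at (120,236), the orange nozzle at (405,163), the black lid at (298,343) and the red finial at (268,215).

```bash
python3 - <<'E'
from h import *
im=imaging.capture("top");inf=imaging.camera_info("top")
h=cv2.cvtColor(im,cv2.COLOR_RGB2HSV); H,S,V=[h[...,i].astype(int) for i in range(3)]
z=lambda x,y:(195+(x-2)/5,180+(y-2)/5)
c=[onz(inf,z(*p),0.012) for p in [(52,150),(440,62),(520,362),(118,462)]]
C=np.mean(c,0); print("board",C, [np.linalg.norm(c[i]-c[i-1]).round(4) for i in range(4)])
ex=(c[0]+c[1]-c[2]-c[3]);ey=(c[0]+c[3]-c[1]-c[2])
print("yaw",np.degrees(np.arctan2(ex[1],ex[0])),np.degrees(np.arctan2(-ey[0],ey[1])))
yaw=np.arctan2(ex[1],ex[0]);
for n,s in dict(a=(-.045,0),b=(.02,.065),c=(.02,-.065),f=(.02,0)).items():
    print(n,C[:2]+np.array([[np.cos(yaw),-np.sin(yaw)],[np.sin(yaw),np.cos(yaw)]])@s)
R=np.zeros_like(H,bool);R[180:285,195:310]=1
for n,m,zz in [("oilcap",(abs(H-107)<12)&(S>120),.119),("nozzle",(H>5)&(H<18)&(S>190)&(V>120),.112),("lid",(V<45)&(S<80),.116)]:
    for b in blobs(m&R,8): print(n,b[0],b[1],onz(inf,b[1],zz).round(4))
print("finial tip",onz(inf,z(268,205),.075))
# mat
m=(abs(H-17)<4)&(S<180)&(V>130); 
m[:,:320]=0;m[:,410:]=0
m=cv2.morphologyEx(m.astype(np.uint8),cv2.MORPH_OPEN,np.ones((5,5)))
n=max(blobs(m,500),key=lambda b:b[0]);print(n)
cs=max(cv2.findContours(m,0,2)[0],key=cv2.contourArea); r=cv2.minAreaRect(cs);bx=cv2.boxPoints(r);print(bx)
q=[onz(inf,p,.005) for p in bx];print("mat",np.mean(q,0),[np.linalg.norm(q[i]-q[i-1]).round(4) for i in range(4)],np.round(q,3))
cv2.imwrite("pics/lan.png",cv2.resize(im[195:285,85:180,::-1],None,fx=6,fy=6,interpolation=cv2.INTER_CUBIC))
E
```

```text
board [0.5347588  0.00166335 0.012     ] [np.float64(0.1573), np.float64(0.2009), np.float64(0.1547), np.float64(0.2032)]
yaw 14.344999162291321 14.054224281461499
a [ 0.49116184 -0.00948585]
b [0.53803083 0.06959194]
c [ 0.57023963 -0.05635484]
f [0.55413523 0.00661855]
oilcap 74 [218.5 226.8] [0.5365 0.0727 0.119 ]
nozzle 5773 [250.3 232.7] [0.5249 0.0027 0.112 ]
nozzle 36 [275.2 212.5] [ 0.5705 -0.0523  0.112 ]
lid 252 [253.7 248.6] [ 0.4903 -0.0053  0.116 ]
finial tip [0.5548427 0.008404  0.075    ]
(np.int32(7155), array([364.6,  39.4]), array([320,   0,  90,  81], dtype=int32))
[[320.   0.]
 [409.   0.]
 [409.  80.]
 [320.  80.]]
mat [ 1.06717412 -0.30403846  0.005     ] [np.float64(0.2425), np.float64(0.2517), np.float64(0.2433), np.float64(0.2413)] [[ 1.187 -0.183  0.005]
 [ 1.19  -0.435  0.005]
 [ 0.948 -0.42   0.005]
 [ 0.944 -0.179  0.005]]
```

View pics/lan.png

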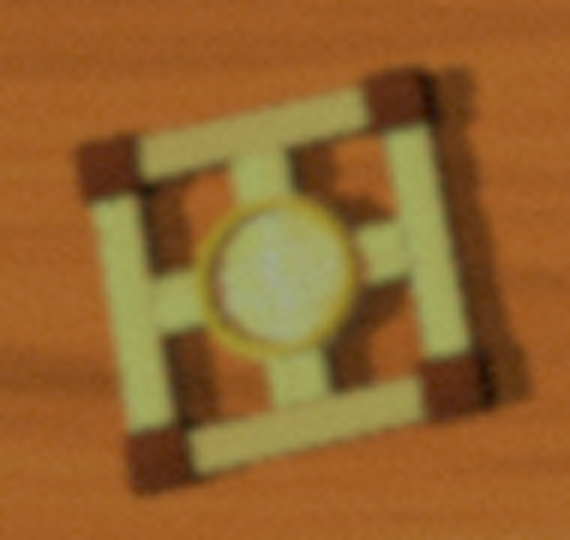

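The lantern ring is centred at zoom (280,276). I'll compute the ring and mat positions, and cross-check the containers in the scene camera.

```bash
python3 - <<'E'
from h import *
inf=imaging.camera_info("top");s=imaging.camera_info("scene")
print("ring",onz(inf,(85+277.5/6,195+273.5/6),.026))
q=[onz(inf,p,.005) for p in [(332.5,208),(378,201.5),(398,298),(351,307)]]
print("mat",np.mean(q,0),[np.linalg.norm(q[i]-q[i-1]).round(3) for i in range(4)],np.round(q,3))
e=q[0]+q[1]-q[2]-q[3];print(np.degrees(np.arctan2(e[1],e[0])))
im=imaging.capture("scene")
cv2.imwrite("pics/sz.png",cv2.resize(im[120:205,195:300,::-1],None,fx=7,fy=7,interpolation=cv2.INTER_CUBIC))
for n,p in dict(oilcap=(.536,.072,.12),nozzle=(.5705,-.0525,.12),lid=(.4903,-.006,.116),tip=(.5545,.0075,.078)).items():
    u=proj(s,p);print(n,u,(u-[195,120])*7+3)
E
```

```text
ring [0.50667064 0.29355466 0.026     ]
mat [ 0.48543405 -0.28133104  0.005     ] [np.float64(0.244), np.float64(0.118), np.float64(0.24), np.float64(0.117)] [[ 0.596 -0.204  0.005]
 [ 0.614 -0.32   0.005]
 [ 0.377 -0.358  0.005]
 [ 0.355 -0.243  0.005]]
9.127664715868146
oilcap [274.89938711 140.55718953] [562.2957098  146.90032673]
nozzle [224.09705235 151.59733949] [206.67936648 224.18137645]
lid [241.33878275 133.67539861] [327.37147927  98.72779026]
tip [249.23248666 160.73705688] [382.62740664 288.15939818]
```

View pics/sz.png

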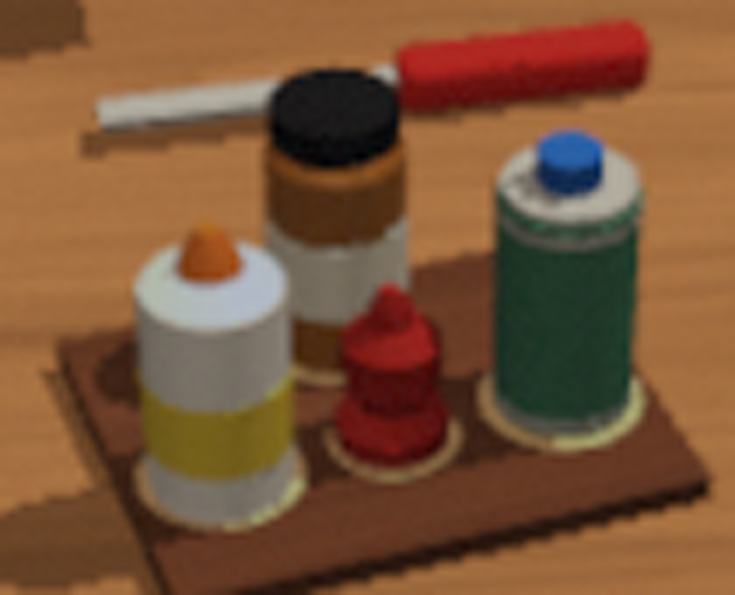

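The scene view agrees to about 1 px. It has the cap at zoom (570,145), the nozzle at (207,222), the lid at (335,97) and the tip at (389,288). The pencil cup may be in the way of the transit, so I'll check it and work out the first move.

```bash
python3 - <<'E'
from h import *
s=imaging.camera_info("scene")
print("cup base",onz(s,(84,95),0),"pencil tops",onz(s,(83,36),.15),onz(s,(74,40),.15),onz(s,(62,55),.15))
go((.4905,-.005,.17),104)
E
```

```text
cup base [ 0.00586234 -0.5078115   0.        ] pencil tops [-0.13523059 -0.50184388  0.15      ] [-0.10053435 -0.52469847  0.15      ] [ 0.02566105 -0.53532178  0.15      ]
clock 0.30 tcp [ 132.6 -559.2  169.8] jaw -76.7 open 93.8 j6 -0.15 F [-0.4  0.3  0.5]
delta tool mm [ 4.761e+02 -4.567e+02  2.000e-01] rz deg -0.7 tilt fix [-0.04 -0.   -0.  ]
```

```bash
python3 -m jog '[[[94,30,-28.5,0,0,0,0],[94,30,-28.5,0,0,0,0],[94,30,-28.5,0,0,0,0],[94,30,-28.5,0,0,0,0],[94,30,-28.5,0,0,0,0],[94,30,-28.5,0,0,0,0],[94,30,-28.5,0,0,0,0],[94,30,-28.5,0,0,0,0],[94,30,-28.5,0,0,0,0],[94,30,-28.5,0,0,0,0],[94,30,-28.5,0,0,0,0],[94,30,-28.5,0,0,0,0],[94,30,-28.5,0,0,0,0],[94,30,-28.5,0,0,0,0],[94,30,-28.5,0,0,0,0],[94,26,-29,0,0,0,0],[94,0,0,0,0,0,-0.7],[94,0,0,0,0,0,0]]]' 30; python3 - <<'E'
from h import *
go((.4905,-.005,.043),104)
cv2.imwrite("pics/w1.png",imaging.capture("wrist")[:,:,::-1])
E
```

```text
clock: 2.1
tool_pos: [0.4903, -0.0051, 0.17]
tcp_rot: [0.0, 0.992, 0.123, -0.0]
ft_force: [0.0, -0.2, -0.0]
opening: 0.094
clock 2.10 tcp [490.3  -5.1 170. ] jaw -75.8 open 94.0 j6 1.14 F [ 0.  -0.2 -0. ]
delta tool mm [ 3.00e-01 -1.00e-01  1.27e+02] rz deg 0.2 tilt fix [ 0.02  0.05 -0.  ]
```

View pics/w1.png

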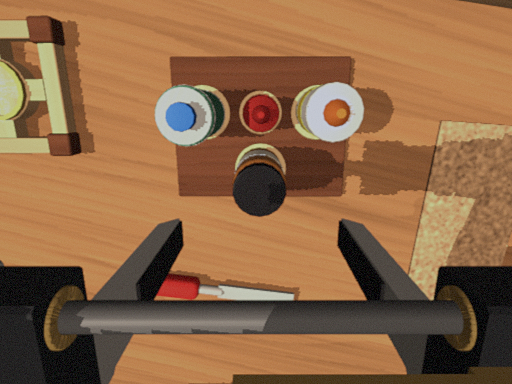

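The wrist view is centred well on the stain jar. The lid is at (259,190), the cap at (181,117), the nozzle tip at about (340,112), the finial tip at (263,113), and the board corners at (170,57), (350,57), (343,196) and (179,196).

```bash
python3 - <<'E'
from h import *
w=imaging.camera_info("wrist")
for n,p,z in [("lid",(259.5,191),.116),("cap",(181,117),.12),("noz",(341,112),.117),("fin",(263,113),.077),("b",(170,57),.012),("b",(350,57),.012),("b",(343,196),.012),("b",(179,196),.012)]: print(n,onz(w,p,z).round(4))
E
```

```text
lid [ 0.4906 -0.0041  0.116 ]
cap [0.5367 0.0731 0.12  ]
noz [ 0.572  -0.0525  0.117 ]
fin [0.5549 0.0086 0.077 ]
b [0.5865 0.1208 0.012 ]
b [ 0.6341 -0.07    0.012 ]
b [ 0.4816 -0.1112  0.012 ]
b [0.433  0.0831 0.012 ]
```

```bash
python3 -m jog '[[[94,0,0,30,0,0,0],[94,0,0,30,0,0,0],[94,0,0,30,0,0,0],[94,0,0,25,0,0,0],[94,0,0,12,0,0,0],[94,0,0,0,0,0,0],[40,0,0,0,0,0,0],[40,0,0,0,0,0,0],[40,0,0,0,0,0,0],[40,0,0,0,0,0,0],[40,0,0,0,0,0,0],[40,0,0,0,0,0,0]]]' 25; python3 - <<'E'
from h import *
go((.401,-.295,.15),99)
E
```

```text
clock: 3.35
tool_pos: [0.4907, -0.0052, 0.0436]
tcp_rot: [-0.0, 0.992, 0.122, 0.0]
ft_force: [0.0, -0.2, 2.7]
opening: 0.0513
clock 3.35 tcp [490.7  -5.2  43.6] jaw -76.0 open 51.3 j6 1.14 F [ 0.  -0.2  2.7]
delta tool mm [-157.3  259.3 -106.6] rz deg 5.0 tilt fix [-0.01 -0.03 -0.  ]
```

```bash
python3 -m jog '[[[40,0,0,-20,0,0,0],[40,0,0,-30,0,0,0],[40,0,0,-30,0,0,0],[40,0,0,-20,0,0,0],[40,-16,26,0,0,0,0],[40,-16,26,0,0,0,0],[40,-16,26,0,0,0,0],[40,-16,26,0,0,0,0],[40,-16,26,0,0,0,0],[40,-16,26,0,0,0,0],[40,-16,26,0,0,0,0],[40,-16,26,0,0,0,0],[40,-16,26,0,0,0,0],[40,-13,25,0,0,0,5],[40,0,0,0,0,0,0],[40,0,0,0,0,0,0]]]' 25; python3 - <<'E'
from h import *
go((.401,-.295,.0375),99)
cv2.imwrite("pics/w2.png",imaging.capture("wrist")[:,:,::-1])
E
```

```text
clock: 4.95
tool_pos: [0.4004, -0.2946, 0.1426]
tcp_rot: [-0.001, 0.997, 0.079, -0.0]
ft_force: [-0.7, -0.8, -1.9]
opening: 0.0514
clock 4.95 tcp [ 400.4 -294.6  142.6] jaw -81.0 open 51.4 j6 0.60 F [-0.7 -0.8 -1.9]
delta tool mm [  0.5   0.7 105.1] rz deg 0.0 tilt fix [-0.1   0.04  0.  ]
```

View pics/w2.png

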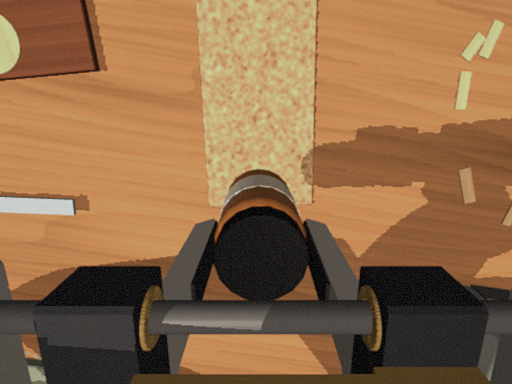

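```bash
python3 - <<'E'
from h import *
w=imaging.camera_info("wrist")
a=onz(w,(208,206),.005);b=onz(w,(313,203),.005);c=onz(w,(197,0),.005);print(a,b,np.linalg.norm(a-b),c)
u=(c-a)/np.linalg.norm(c-a);print(np.degrees(np.arctan2(u[1],u[0])),(a+b)/2+u*.125,(a+b)/2+u*.04)
E
```

```text
[ 0.35140954 -0.23914994  0.005     ] [ 0.37426596 -0.35914422  0.005     ] 0.12215172746065675 [ 0.56255465 -0.20382341  0.005     ]
9.498139087963477 [ 0.48612412 -0.27852013  0.005     ] [ 0.40228939 -0.29254646  0.005     ]
```

```bash
python3 -m jog '[[[40,0,0,30,0,0,0],[40,0,0,30,0,0,0],[40,0,0,25,0,0,0],[40,0,0,12,0,0,0],[40,0,0,6,0,0,0],[40,0,0,1,0,0,0],[40,0,0,0,0,0,0]]]' 25; python3 - <<'E'
from h import *
go((.401,-.295,.0366),99)
E
```

```text
clock: 5.7
tool_pos: [0.4019, -0.2954, 0.0403]
tcp_rot: [0.001, 0.997, 0.079, 0.001]
ft_force: [-0.5, -0.1, -1.5]
opening: 0.0512
clock 5.70 tcp [ 401.9 -295.4   40.3] jaw -80.9 open 51.2 j6 0.60 F [-0.5 -0.1 -1.5]
delta tool mm [-0.8 -0.5  3.7] rz deg 0.1 tilt fix [ 0.09 -0.07 -0.  ]
```

```bash
python3 -m jog '[[[40,0,0,0,0,0,0],[40,0,0,2,0,0,0],[40,0,0,0,0,0,0],[40,0,0,0,0,0,0]]]' 25; python3 - <<'E'
from h import *
go((.401,-.295,.0366),99)
E
```

```text
clock: 6.1
tool_pos: [0.401, -0.295, 0.0375]
tcp_rot: [0.0, 0.997, 0.079, 0.0]
ft_force: [-0.4, -0.5, -1.4]
opening: 0.0511
clock 6.10 tcp [ 401.  -295.    37.5] jaw -81.0 open 51.1 j6 0.60 F [-0.4 -0.5 -1.4]
delta tool mm [-0.   0.   0.9] rz deg 0.0 tilt fix [ 0.02 -0.01  0.  ]
```

```bash
python3 -m jog '[[[40,0,0,0.8,0,0,0],[70,0,0,0,0,0,0],[70,0,0,0,0,0,0],[70,0,0,0,0,0,0],[70,0,0,0,0,0,0],[70,0,0,-20,0,0,0],[70,0,0,-40,0,0,0],[70,0,0,-40,0,0,0],[70,0,0,-33,0,0,0],[70,0,0,0,0,0,0]]]' 25; python3 - <<'E'
from h import *
go((.571,-.0525,.17),14)
cv2.imwrite("pics/w3.png",imaging.capture("wrist")[:,:,::-1])
E
```

```text
clock: 7.1
tool_pos: [0.4042, -0.2981, 0.1755]
tcp_rot: [0.005, 0.997, 0.079, 0.004]
ft_force: [0.4, -0.9, 0.1]
opening: 0.0699
clock 7.10 tcp [ 404.2 -298.1  175.5] jaw -81.0 open 69.9 j6 0.61 F [ 0.4 -0.9  0.1]
delta tool mm [ 203.3 -216.4    4.8] rz deg 85.0 tilt fix [ 0.56 -0.4   0.  ]
```

View pics/w3.png

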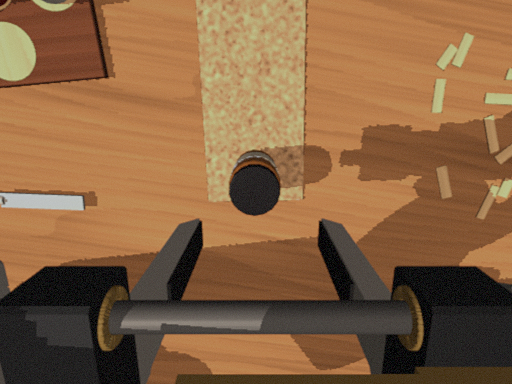

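The stain jar stands upright on the mat, lid at (255,187). On to the glue.

```bash
python3 -m jog '[[[94,20.6,-21.3,0,0,0,0],[94,20.6,-21.3,0,0,0,0],[94,20.6,-21.3,0,0,0,0],[94,20.6,-21.3,0,0,0,0],[94,20.6,-21.3,0,0,0,0],[94,20.6,-21.3,0,0,0,0],[94,20.6,-21.3,0,0,0,0],[94,20.6,-21.3,0,0,0,0],[94,20.6,-21.3,0,0,0,0],[94,20.6,-21.3,0,0,0,0],[94,0,0,0,0,0,-8.5],[94,0,0,0,0,0,-8.5],[94,0,0,0,0,0,-8.5],[94,0,0,0,0,0,-8.5],[94,0,0,0,0,0,-8.5],[94,0,0,0,0,0,-8.5],[94,0,0,0,0,0,-8.5],[94,0,0,0,0,0,-8.5],[94,0,0,0,0,0,-8.5],[94,0,0,0,0,0,-8.5]]]' 25; python3 -m jog '[[[94,0,0,0,0,0,-8.5],[94,0,0,0,0,0,-1.5],[94,0,0,0,0,0,0],[94,0,0,0,0,0,0]]]' 25;  python3 - <<'E'
from h import *
go((.571,-.0525,.043),14)
cv2.imwrite("pics/w4.png",imaging.capture("wrist")[:,:,::-1])
E
```

```text
clock: 9.15
tool_pos: [0.5693, -0.0517, 0.1668]
tcp_rot: [-0.002, 0.68, 0.734, -0.001]
ft_force: [0.6, 1.1, 1.2]
opening: 0.0937
clock: 9.55
tool_pos: [0.5704, -0.052, 0.1685]
tcp_rot: [-0.001, 0.616, 0.788, -0.0]
ft_force: [-0.2, -0.1, 0.3]
opening: 0.0941
clock 9.55 tcp [570.4 -52.  168.5] jaw 13.9 open 94.1 j6 -0.48 F [-0.2 -0.1  0.3]
delta tool mm [ -0.7   0.6 125.5] rz deg -0.1 tilt fix [-0.08 -0.04 -0.  ]
```

View pics/w4.png

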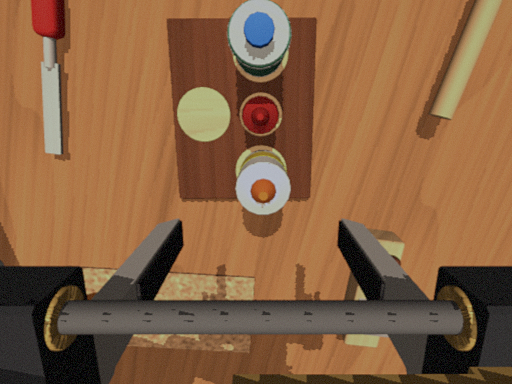

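The glue is centred under the gripper (nozzle at (263,190)). The plane is over 100 mm beyond it, so it's clear. Descend and grip.

```bash
python3 -m jog '[[[94,0,0,30,0,0,0],[94,0,0,30,0,0,0],[94,0,0,30,0,0,0],[94,0,0,24,0,0,0],[94,0,0,11,0,0,0],[94,0,0,0,0,0,0],[40,0,0,0,0,0,0],[40,0,0,0,0,0,0],[40,0,0,0,0,0,0],[40,0,0,0,0,0,0],[40,0,0,0,0,0,0],[40,0,0,0,0,0,0]]]' 25; python3 - <<'E'
from h import *
go((.569,-.266,.15),14)
E
```

```text
clock: 10.8
tool_pos: [0.5716, -0.0521, 0.0449]
tcp_rot: [0.001, 0.615, 0.788, 0.0]
ft_force: [0.0, -0.1, -0.1]
opening: 0.0512
clock 10.80 tcp [571.6 -52.1  44.9] jaw 14.0 open 51.2 j6 -0.49 F [ 0.  -0.1 -0.1]
delta tool mm [-206.9  -54.2 -105. ] rz deg 0.0 tilt fix [0.08 0.02 0.  ]
```

```bash
python3 -m jog '[[[40,0,0,-20,0,0,0],[40,0,0,-30,0,0,0],[40,0,0,-30,0,0,0],[40,0,0,-20,0,0,0],[40,-26,-7,0,0,0,0],[40,-26,-7,0,0,0,0],[40,-26,-7,0,0,0,0],[40,-26,-7,0,0,0,0],[40,-26,-7,0,0,0,0],[40,-26,-7,0,0,0,0],[40,-26,-7,0,0,0,0],[40,-25,-5,0,0,0,0],[40,0,0,0,0,0,0],[40,0,0,0,0,0,0],[40,0,0,0,0,0,0]]]' 25; python3 - <<'E'
from h import *
go((.570,-.265,.0387),14)
cv2.imwrite("pics/t5.png",imaging.capture("top")[:,:,::-1])
E
```

```text
clock: 12.3
tool_pos: [0.5684, -0.2648, 0.1439]
tcp_rot: [-0.001, 0.615, 0.788, 0.0]
ft_force: [0.0, -0.1, -2.1]
opening: 0.0515
clock 12.30 tcp [ 568.4 -264.8  143.9] jaw 14.1 open 51.5 j6 -0.82 F [ 0.  -0.1 -2.1]
delta tool mm [ -0.7   1.5 105.2] rz deg 0.1 tilt fix [-0.04 -0.09 -0.  ]
```

View pics/t5.png

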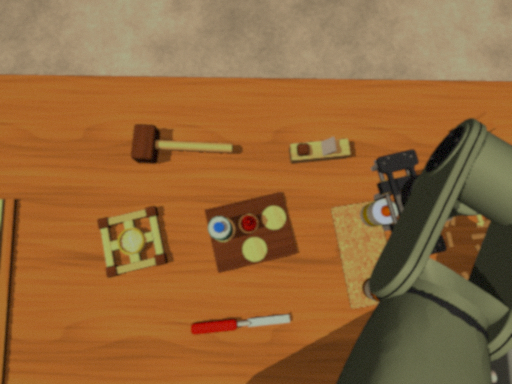

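The glue is held above the far end of the mat (380,211), and nothing else has been disturbed. Lower and release.

```bash
python3 -m jog '[[[40,0,1.5,30,0,0,0],[40,0,0,30,0,0,0],[40,0,0,25,0,0,0],[40,0,0,12,0,0,0],[40,0,0,6,0,0,0],[40,0,0,1,0,0,0],[40,0,0,0,0,0,0],[40,0,0,0,0,0,0],[40,0,0,0,0,0,0]]]' 25; python3 - <<'E'
from h import *
go((.570,-.265,.0379),14)
E
```

```text
clock: 13.25
tool_pos: [0.5712, -0.2663, 0.0418]
tcp_rot: [0.001, 0.615, 0.788, 0.0]
ft_force: [0.6, 0.3, -1.2]
opening: 0.0517
clock 13.25 tcp [ 571.2 -266.3   41.8] jaw 14.0 open 51.7 j6 -0.82 F [ 0.6  0.3 -1.2]
delta tool mm [ 1.5 -0.8  3.9] rz deg 0.0 tilt fix [ 0.1  0.1 -0. ]
```

```bash
python3 -m jog '[[[40,0,0,2,0,0,0],[40,0,0,0,0,0,0],[40,0,0,0,0,0,0],[40,0,0,0,0,0,0]]]' 25; python3 - <<'E'
from h import *
go((.570,-.265,.0379),14)
E
```

```text
clock: 13.65
tool_pos: [0.5702, -0.2657, 0.0384]
tcp_rot: [-0.0, 0.615, 0.788, 0.0]
ft_force: [-0.7, 0.3, -1.3]
opening: 0.0513
clock 13.65 tcp [ 570.2 -265.7   38.4] jaw 14.0 open 51.3 j6 -0.82 F [-0.7  0.3 -1.3]
delta tool mm [ 0.7 -0.   0.5] rz deg 0.0 tilt fix [-0.   -0.01 -0.  ]
```

```bash
python3 -m jog '[[[70,0,0,0,0,0,0],[70,0,0,0,0,0,0],[70,0,0,0,0,0,0],[70,0,0,0,0,0,0],[70,0,0,-20,0,0,0],[70,0,0,-40,0,0,0],[70,0,0,-40,0,0,0],[70,0,0,-30,0,0,0],[94,0,0,0,0,0,0]]]' 25; python3 -m jog '[[[94,30.5,4.5,0,0,0,0],[94,30.5,4.5,0,0,0,0],[94,30.5,4.5,0,0,0,0],[94,30.5,4.5,0,0,0,0],[94,30.5,4.5,0,0,0,0],[94,30.5,4.5,0,0,0,0],[94,30.5,4.5,0,0,0,0],[94,30.5,4.5,0,0,0,0],[94,30.5,4.5,0,0,0,0],[94,30.5,4.5,0,0,0,0],[94,30.5,4.5,0,0,0,0],[94,0,0,0,0,0,0],[94,0,0,0,0,0,0],[94,0,0,0,0,0,0]]]' 25; python3 - <<'E'
from h import *
go((.5365,.073,.044),14)
cv2.imwrite("pics/w6.png",imaging.capture("wrist")[:,:,::-1])
cv2.imwrite("pics/t6.png",imaging.capture("top")[:,:,::-1])
E
```

```text
clock: 14.55
tool_pos: [0.574, -0.268, 0.1753]
tcp_rot: [0.006, 0.615, 0.788, 0.001]
ft_force: [0.2, 0.2, 0.1]
opening: 0.0752
clock: 15.95
tool_pos: [0.5367, 0.0709, 0.1678]
tcp_rot: [-0.0, 0.616, 0.788, -0.001]
ft_force: [-0.2, 0.7, 0.8]
opening: 0.0938
clock 15.95 tcp [536.7  70.9 167.8] jaw 14.0 open 93.8 j6 -0.27 F [-0.2  0.7  0.8]
delta tool mm [  2.1   0.5 123.8] rz deg -0.0 tilt fix [-0.06  0.02  0.  ]
```

View pics/w6.png

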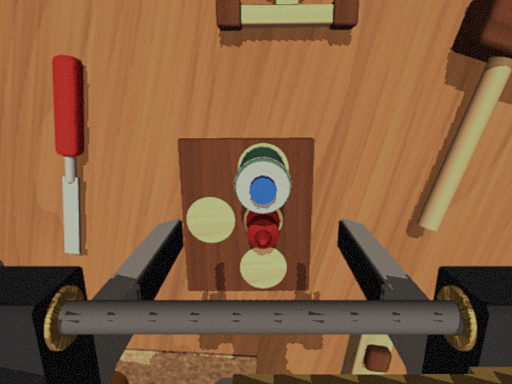

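View pics/t6.png

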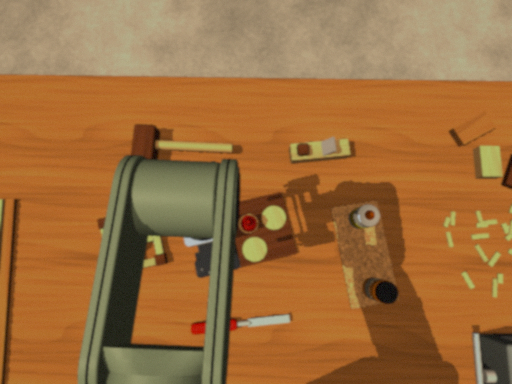

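Glue (367,216) and stain (384,291) stand on the mat, and the oil cap is centred at (263,190). Descend and grip the oil.

```bash
python3 -m jog '[[[94,1.5,0,30,0,0,0],[94,0,0,30,0,0,0],[94,0,0,30,0,0,0],[94,0,0,23,0,0,0],[94,0,0,11,0,0,0],[94,0,0,0,0,0,0],[40,0,0,0,0,0,0],[40,0,0,0,0,0,0],[40,0,0,0,0,0,0],[40,0,0,0,0,0,0],[40,0,0,0,0,0,0],[40,0,0,0,0,0,0]]]' 25; python3 - <<'E'
from h import *
go((.486,-.280,.15),14)
E
```

```text
clock: 17.25
tool_pos: [0.5372, 0.0734, 0.0449]
tcp_rot: [0.001, 0.615, 0.788, 0.001]
ft_force: [0.9, -0.5, 1.4]
opening: 0.0515
clock 17.25 tcp [537.2  73.4  44.9] jaw 14.0 open 51.5 j6 -0.27 F [ 0.9 -0.5  1.4]
delta tool mm [-330.4 -135.3 -105.2] rz deg 0.0 tilt fix [0.09 0.01 0.  ]
```

```bash
python3 -m jog '[[[40,0,0,-20,0,0,0],[40,0,0,-30,0,0,0],[40,0,0,-30,0,0,0],[40,0,0,-25,0,0,0],[40,-27.5,-11.3,0,0,0,0],[40,-27.5,-11.3,0,0,0,0],[40,-27.5,-11.3,0,0,0,0],[40,-27.5,-11.3,0,0,0,0],[40,-27.5,-11.3,0,0,0,0],[40,-27.5,-11.3,0,0,0,0],[40,-27.5,-11.3,0,0,0,0],[40,-27.5,-11.3,0,0,0,0],[40,-27.5,-11.3,0,0,0,0],[40,-27.5,-11.3,0,0,0,0],[40,-27.5,-11.3,0,0,0,0],[40,-27.5,-11.3,0,0,0,0],[40,0,0,0,0,0,0],[40,0,0,0,0,0,0],[40,0,0,0,0,0,0]]]' 25; python3 - <<'E'
from h import *
go((.486,-.280,.0384),14)
cv2.imwrite("pics/w7.png",imaging.capture("wrist")[:,:,::-1])
E
```

```text
clock: 19.15
tool_pos: [0.4847, -0.2785, 0.1488]
tcp_rot: [-0.001, 0.615, 0.788, 0.0]
ft_force: [-0.0, 0.8, -1.4]
opening: 0.0516
clock 19.15 tcp [ 484.7 -278.5  148.8] jaw 14.1 open 51.6 j6 -0.92 F [-0.   0.8 -1.4]
delta tool mm [ -2.    0.9 110.4] rz deg 0.1 tilt fix [-0.04 -0.1   0.  ]
```

View pics/w7.png

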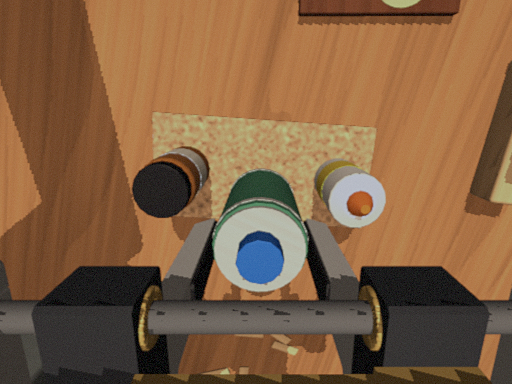

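The oil is held centrally between the stain (165,188) and the glue (352,197). Lower it.

```bash
python3 -m jog '[[[40,-1,0,30,0,0,0],[40,0,0,30,0,0,0],[40,0,0,25,0,0,0],[40,0,0,14,0,0,0],[40,0,0,7,0,0,0],[40,0,0,3,0,0,0],[40,0,0,0,0,0,0],[40,0,0,0,0,0,0],[40,0,0,0,0,0,0],[40,0,0,0,0,0,0]]]' 25; python3 - <<'E'
from h import *
go((.486,-.280,.0379),14)
E
```

```text
clock: 20.2
tool_pos: [0.4858, -0.2812, 0.0413]
tcp_rot: [0.001, 0.615, 0.788, -0.0]
ft_force: [-0.4, 0.2, -1.9]
opening: 0.0517
clock 20.20 tcp [ 485.8 -281.2   41.3] jaw 14.0 open 51.7 j6 -0.92 F [-0.4  0.2 -1.9]
delta tool mm [1.1 0.5 3.4] rz deg 0.0 tilt fix [ 0.06  0.07 -0.  ]
```

```bash
python3 -m jog '[[[40,0,0,2,0,0,0],[40,0,0,0.5,0,0,0],[40,0,0,0,0,0,0],[40,0,0,0,0,0,0],[66,0,0,0,0,0,0],[66,0,0,0,0,0,0],[66,0,0,0,0,0,0],[66,0,0,0,0,0,0]]]' 25;python3 - <<'E'
from h import *
go((.486,-.280,.0379),14)
E
python3 -m jog '[[[66,0,0,-10,0,0,0],[66,0,0,-30,0,0,0],[66,0,0,-40,0,0,0],[66,0,0,-40,0,0,0],[66,0,0,-12,0,0,0],[66,26.3,13.7,0,0,0,0],[66,26.3,13.7,0,0,0,0],[66,26.3,13.7,0,0,0,0],[66,26.3,13.7,0,0,0,0],[66,26.3,13.7,0,0,0,0],[66,26.3,13.7,0,0,0,0],[66,26.3,13.7,0,0,0,0],[66,26.3,13.7,0,0,0,0],[66,26.3,13.7,0,0,0,0],[66,26.3,13.7,0,0,0,0],[66,0,0,0,0,0,0],[66,0,0,0,0,0,0],[66,0,0,0,0,0,0]]]' 25; python3 - <<'E'
from h import *
go((.555,.0085,.028),14)
cv2.imwrite("pics/w8.png",imaging.capture("wrist")[:,:,::-1])
cv2.imwrite("pics/t8.png",imaging.capture("top")[:,:,::-1])
w=imaging.camera_info("wrist");print(proj(w,(.555,.0085,.078)))
E
```

```text
clock: 21.0
tool_pos: [0.4855, -0.281, 0.0383]
tcp_rot: [0.0, 0.615, 0.788, -0.0]
ft_force: [-0.5, -0.1, 0.5]
opening: 0.0662
clock 21.00 tcp [ 485.5 -281.    38.3] jaw 14.0 open 66.2 j6 -0.92 F [-0.5 -0.1  0.5]
delta tool mm [0.8 0.7 0.4] rz deg 0.0 tilt fix [0.02 0.03 0.  ]
clock: 22.8
tool_pos: [0.554, 0.0068, 0.1696]
tcp_rot: [-0.0, 0.616, 0.788, -0.0]
ft_force: [-1.0, -0.2, -0.5]
opening: 0.0662
clock 22.80 tcp [554.    6.8 169.6] jaw 14.0 open 66.2 j6 -0.39 F [-1.  -0.2 -0.5]
delta tool mm [  1.4   1.5 141.6] rz deg -0.0 tilt fix [-0.05  0.01  0.  ]
[262.59742847 182.53766402]
```

View pics/w8.png

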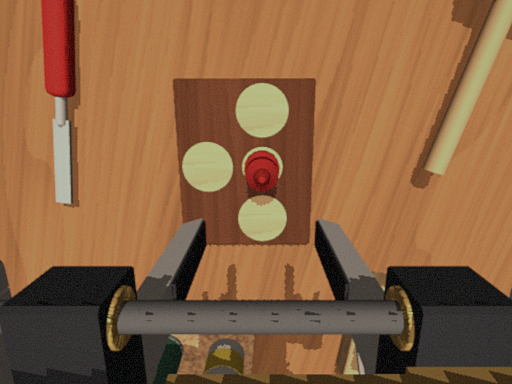

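View pics/t8.png

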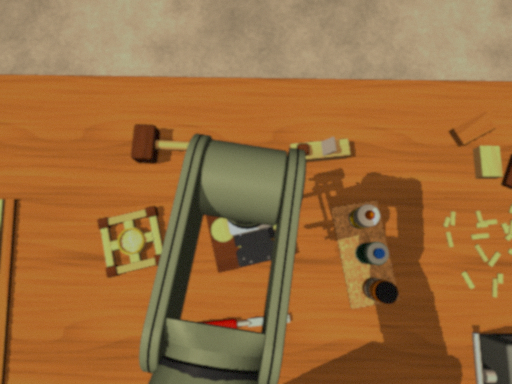

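All three containers stand on the mat: glue (368,215), oil (377,253) and stain (384,291). The finial tip is at wrist px (262,178) and the spots at (262,110), (208,167) and (262,218). I'll use this unobstructed view for a precise spot measurement.

```bash
python3 - <<'E'
from h import *
im=cv2.imread("pics/w8.png");w=imaging.camera_info("wrist")
h=cv2.cvtColor(im,cv2.COLOR_BGR2HSV);H,S,V=[h[...,i].astype(int) for i in range(3)]
print(h[110,262],h[178,262])
m=(H>22)&(H<38)&(V>140);m[240:]=0;m[:,330:]=0;m[:,:170]=0
for b in blobs(m,150): print("spot",b[0],b[1],onz(w,b[1],.012).round(4))
r=((H<6)|(H>174))&(S>150);r[:,:220]=0;r[:,310:]=0;r[240:]=0
for b in blobs(r,150): print("fin",b,onz(w,(b[2][0]+b[2][2]/2,b[1][1]),.05).round(4))
print("tip",onz(w,(262,178),.077).round(4))
cv2.imwrite("pics/fz.png",cv2.resize(im[135:205,225:300],None,fx=8,fy=8,interpolation=cv2.INTER_CUBIC))
E
```

```text
[ 32  74 187] [  2 196 180]
spot 2276 [261.8 109.7] [0.5378 0.0755 0.012 ]
spot 1987 [207.2 166.3] [ 0.4905 -0.0035  0.012 ]
spot 233 [263.8 157.2] [0.5533 0.0233 0.012 ]
spot 1573 [262.1 219.4] [ 0.5702 -0.0529  0.012 ]
fin (np.int32(1109), array([261.4, 170.9]), array([245, 151,  34,  41], dtype=int32)) [0.5531 0.0143 0.05  ]
tip [0.5534 0.0126 0.077 ]
```

View pics/fz.png

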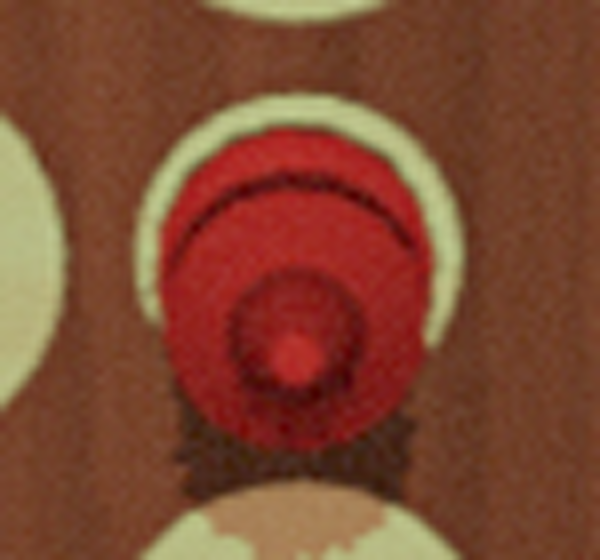

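```bash
python3 -m jog '[[[66,3,0.5,30,0,0,0],[66,0,0,30,0,0,0],[66,0,0,30,0,0,0],[66,0,0,25,0,0,0],[66,0,0,15,0,0,0],[66,0,0,8,0,0,0],[66,0,0,2,0,0,0],[66,0,0,0,0,0,0],[66,0,0,0,0,0,0],[66,0,0,0,0,0,0]]]' 15; python3 - <<'E'
from h import *
go((.5535,.0105,.028),14)
cv2.imwrite("pics/w9.png",imaging.capture("wrist")[:,:,::-1])
E
```

```text
clock: 23.9
tool_pos: [0.5553, 0.0105, 0.0312]
tcp_rot: [0.001, 0.615, 0.788, 0.001]
ft_force: [0.1, 0.4, -0.7]
opening: 0.0659
clock 23.90 tcp [555.3  10.5  31.2] jaw 14.0 open 65.9 j6 -0.38 F [ 0.1  0.4 -0.7]
delta tool mm [ 0.4 -1.8  3.2] rz deg 0.0 tilt fix [0.13 0.05 0.  ]
```

View pics/w9.png

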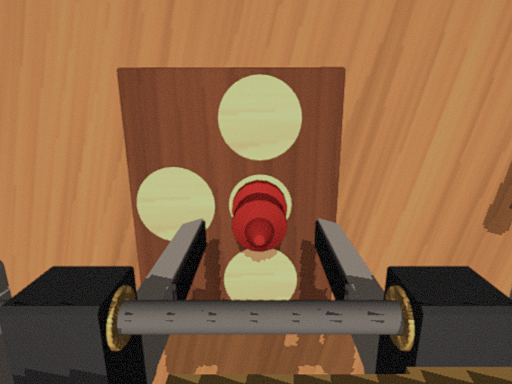

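The finial is centred between the fingers (260,235). Grip and lift.

```bash
python3 -m jog '[[[66,0,0,1,0,0,0],[25,0,0,0,0,0,0],[25,0,0,0,0,0,0],[25,0,0,0,0,0,0],[25,0,0,0,0,0,0],[25,0,0,0,0,0,0],[25,0,0,0,0,0,0],[25,0,0,0,0,0,0],[25,0,0,0,0,0,0]]]' 15; python3 - <<'E'
from h import *
go((.507,.2955,.1),14)
E
```

```text
clock: 24.85
tool_pos: [0.5542, 0.0106, 0.0289]
tcp_rot: [0.0, 0.615, 0.788, 0.0]
ft_force: [-0.0, -0.1, 0.2]
opening: 0.0252
clock 24.85 tcp [554.2  10.6  28.9] jaw 14.0 open 25.2 j6 -0.38 F [-0.  -0.1  0.2]
delta tool mm [287.8  23.3 -71.1] rz deg 0.0 tilt fix [ 0.  0. -0.]
```

The opening went to 25 mm, not the 36 mm belly, so this needs a look.

```bash
python3 - <<'E'
from h import *
cv2.imwrite("pics/w10.png",imaging.capture("wrist")[:,:,::-1])
im=imaging.capture("scene")
cv2.imwrite("pics/s10.png",cv2.resize(im[100:240,170:330,::-1],None,fx=5,fy=4.2 and 5)[:600,:800])
E
```

```text
(no output)
```

View pics/w10.png

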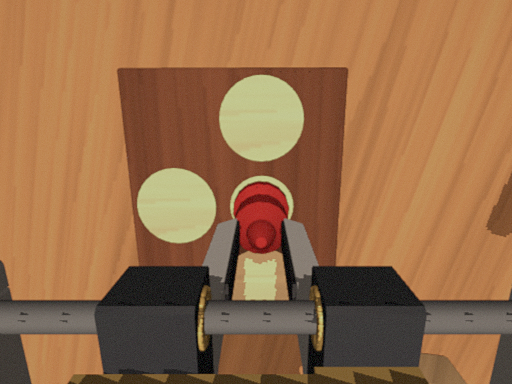

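View pics/s10.png

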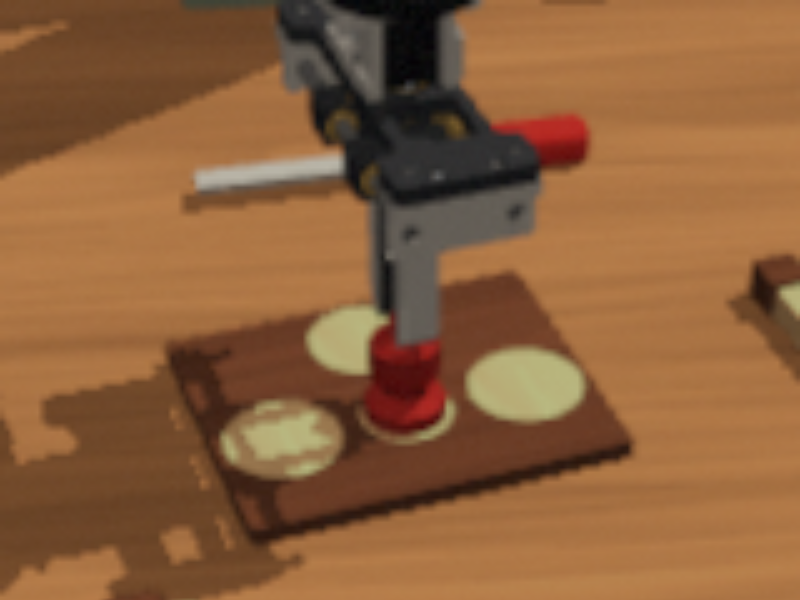

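```bash
python3 - <<'E'
from h import *
s=imaging.camera_info("scene")
f=lambda p:((proj(s,p)-[170,100])*5+2).round()
o,t,R=pose();print(t,o["opening"]);y=R.as_matrix()[:,1]
for k in (-.019,.019): print("finger end",k,f(t+y*k), "30mm up",f(t+y*k+[0,0,.03]))
print("fin base",f((.554,.0105,.012)),"tip",f((.554,.0105,.078)),"belly",f((.554,.0105,.047)))
E
```

```text
[0.55414208 0.01065156 0.02896296] 0.02475083451497752
finger end -0.019 [393. 363.] 30mm up [392. 315.]
finger end 0.019 [418. 407.] 30mm up [418. 358.]
fin base [405. 411.] tip [404. 305.] belly [405. 356.]
```

```bash
python3 - <<'E'
from h import *
w=imaging.camera_info("wrist");o,t,R=pose();M=R.as_matrix()
op=o["opening"]/2
for b in (0,.019,.04,.06):
  print(b,[proj(w,t+M[:,1]*k-M[:,2]*b).round() for k in (-op,0,op)])
im=imaging.capture("wrist")
cv2.imwrite("pics/wz.png",cv2.resize(im[150:330,190:330,::-1],None,fx=4,fy=3.3)[:600])
print(o["joint_positions"])
E
```

```text
0 [array([244., 215.]), array([262., 215.]), array([279., 215.])]
0.019 [array([243., 225.]), array([262., 225.]), array([281., 225.])]
0.04 [array([241., 238.]), array([262., 238.]), array([283., 238.])]
0.06 [array([239., 253.]), array([262., 253.]), array([286., 253.])]
[-1.36952178e-01  3.20680836e-01  1.71602086e+00  1.71672620e-05
  1.10489108e+00 -3.81979642e-01]
```

View pics/wz.png

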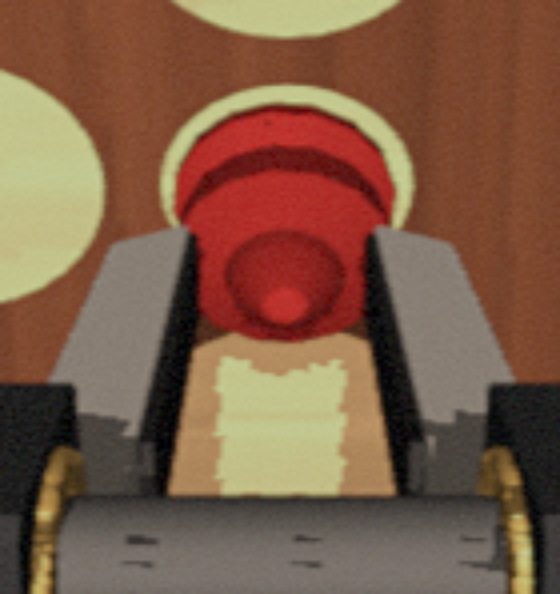

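Both views show the real finger ends about 35–40 mm above the reported TCP. The near finger end is at scene zoom (415,343), where row 407 was predicted. The tip spacing in the wrist view gives the same figure. So the jaws closed around the slim tip without touching the belly. I'll open and go down in small steps, watching the force.

```bash
python3 -m jog '[[[60,0,0,0,0,0,0],[60,0,0,0,0,0,0],[60,0,0,0,0,0,0],[60,0,0,0,0,0,0],[60,0,0,8,0,0,0],[60,0,0,8,0,0,0],[60,0,0,4,0,0,0],[60,0,0,0,0,0,0],[60,0,0,0,0,0,0]]]' 15; python3 - <<'E'
from h import *
go((.5535,.0105,-.006),14)
im=imaging.capture("scene")
cv2.imwrite("pics/s11.png",cv2.resize(im[100:220,170:330,::-1],None,fx=5,fy=5))
E
```

```text
clock: 25.9
tool_pos: [0.5539, 0.0107, 0.0086]
tcp_rot: [-0.0, 0.615, 0.788, -0.0]
ft_force: [-0.7, 0.8, 0.7]
opening: 0.06
clock 25.90 tcp [553.9  10.7   8.6] jaw 14.0 open 60.0 j6 -0.38 F [-0.7  0.8  0.7]
delta tool mm [-0.1 -0.4 14.6] rz deg 0.0 tilt fix [-0.04 -0.02  0.  ]
```

View pics/s11.png

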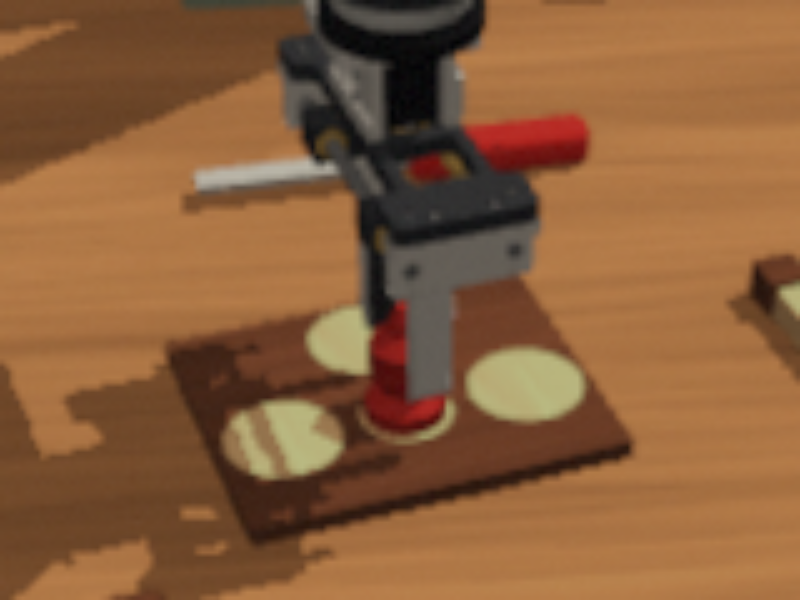

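The reported TCP is below the board top with no contact, which confirms the offset. The finger end is at (428,397), about z 0.047. Down 14 more, then grip.

```bash
python3 -m jog '[[[60,0,0,6,0,0,0],[60,0,0,5,0,0,0],[60,0,0,3,0,0,0],[60,0,0,0,0,0,0],[60,0,0,0,0,0,0],[60,0,0,0,0,0,0]]]' 15; python3 - <<'E'
from h import *
go((.5535,.0105,-.006),14)
E
python3 -m jog '[[[25,0,0,0,0,0,0],[25,0,0,0,0,0,0],[25,0,0,0,0,0,0],[25,0,0,0,0,0,0],[25,0,0,0,0,0,0],[25,0,0,0,0,0,0]]]' 15;python3 - <<'E'
from h import *
im=imaging.capture("scene")
cv2.imwrite("pics/s12.png",cv2.resize(im[100:220,170:330,::-1],None,fx=5,fy=5))
cv2.imwrite("pics/w12.png",imaging.capture("wrist")[:,:,::-1])
E
```

```text
clock: 26.55
tool_pos: [0.5543, 0.0106, -0.0049]
tcp_rot: [0.0, 0.615, 0.788, 0.0]
ft_force: [0.2, 0.4, 0.6]
opening: 0.0603
clock 26.55 tcp [554.3  10.6  -4.9] jaw 14.0 open 60.3 j6 -0.38 F [0.2 0.4 0.6]
delta tool mm [ 0.1 -0.8  1.1] rz deg 0.0 tilt fix [ 0.02  0.01 -0.  ]
clock: 27.15
tool_pos: [0.5543, 0.0107, -0.0049]
tcp_rot: [0.0, 0.615, 0.788, 0.0]
ft_force: [-0.8, 0.3, 0.3]
opening: 0.035
```

View pics/s12.png

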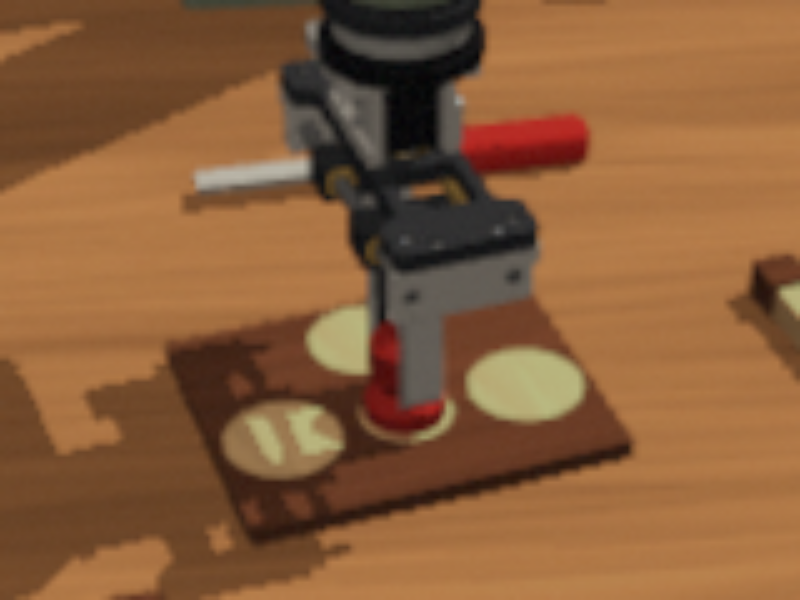

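View pics/w12.png

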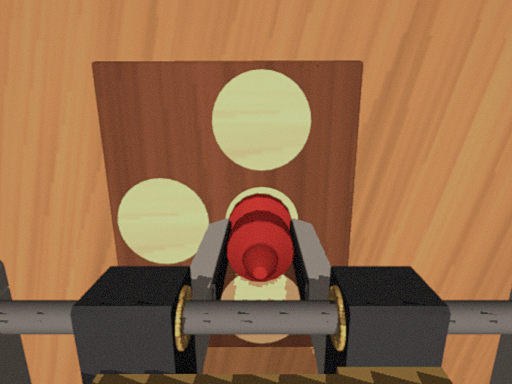

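The opening is 35 mm, so the belly is gripped. Check where the finial axis sits relative to the tool axis.

```bash
python3 - <<'E'
from h import *
im=cv2.imread("pics/w12.png");w=imaging.camera_info("wrist");o,t,R=pose();M=R.as_matrix()
cv2.imwrite("pics/wz2.png",cv2.resize(im[170:310,190:330],None,fx=5,fy=4))
h=cv2.cvtColor(im,cv2.COLOR_BGR2HSV);H,S,V=[h[...,i].astype(int) for i in range(3)]
print("pred tip",proj(w,t*[1,1,0]+[0,0,.077]))
p=onz(w,(260,269),.077);print(p,M.T@(p-t)*1000)
m=(H>22)&(H<38)&(V>140);m[250:]=0;m[:,330:]=0;m[:,:100]=0
for b in blobs(m,150): print("spot",b[0],b[1],b[2],onz(w,b[1],.012).round(4))
E
```

```text
pred tip [262.70919289 274.36364813]
[0.55235931 0.01302217 0.077     ] [  2.75669468  -1.241873   -81.94408669]
spot 7856 [261.2 119.4] [212  69  99 102] [0.5374 0.076  0.012 ]
spot 5420 [162.1 216.3] [118 178  91  72] [ 4.893e-01 -1.000e-04  1.200e-02]
spot 597 [264.6 199.4] [226 187  72  33] [0.5519 0.0274 0.012 ]
```

View pics/wz2.png

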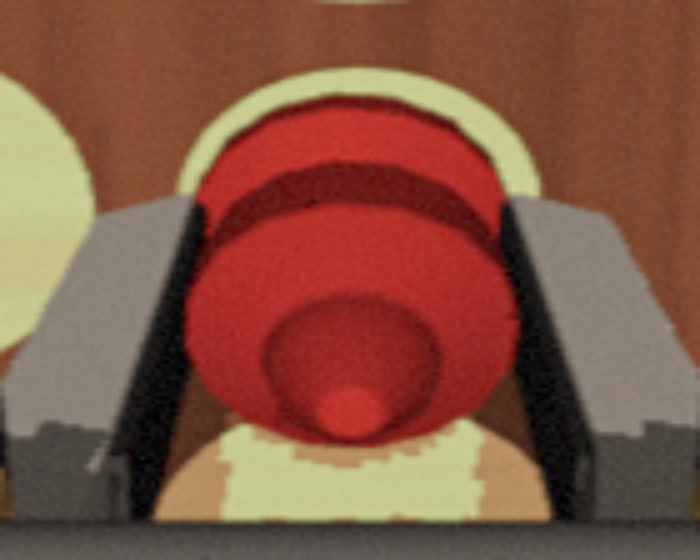

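The tip is at (260.4,273) against a predicted (262.7,274.4), so the finial sits on the tool axis within about 1 mm. Lift it and move most of the way to the ring.

```bash
python3 -m jog '[[[25,0,0,-10,0,0,0],[25,0,0,-25,0,0,0],[25,0,0,-30,0,0,0],[25,0,0,-15,0,0,0],[25,26,2,0,0,0,0],[25,26,2,0,0,0,0],[25,26,2,0,0,0,0],[25,26,2,0,0,0,0],[25,26,2,0,0,0,0],[25,26,2,0,0,0,0],[25,26,2,0,0,0,0],[25,26,2,0,0,0,0],[25,26,2,0,0,0,0],[25,0,0,0,0,0,0],[25,0,0,0,0,0,0],[25,0,0,0,0,0,0],[25,0,0,0,0,0,0]]]' 15; python3 - <<'E'
from h import *
go((.507,.2955,.02),14)
im=imaging.capture("wrist")
cv2.imwrite("pics/w13.png",im[:,:,::-1])
cv2.imwrite("pics/w13z.png",cv2.resize(im[60:260,150:380,::-1],None,fx=3,fy=3,interpolation=cv2.INTER_CUBIC))
E
```

```text
clock: 28.95
tool_pos: [0.5151, 0.241, 0.0749]
tcp_rot: [0.0, 0.616, 0.788, -0.0]
ft_force: [0.2, 0.9, -1.0]
opening: 0.0351
clock 28.95 tcp [515.1 241.   74.9] jaw 14.0 open 35.1 j6 0.04 F [ 0.2  0.9 -1. ]
delta tool mm [54.9  5.4 54.9] rz deg -0.0 tilt fix [-0.01  0.02 -0.  ]
```

View pics/w13.png

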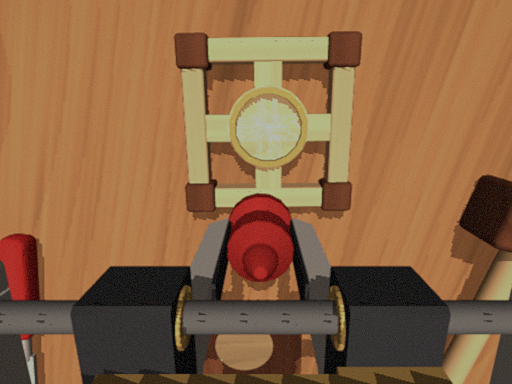

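View pics/w13z.png

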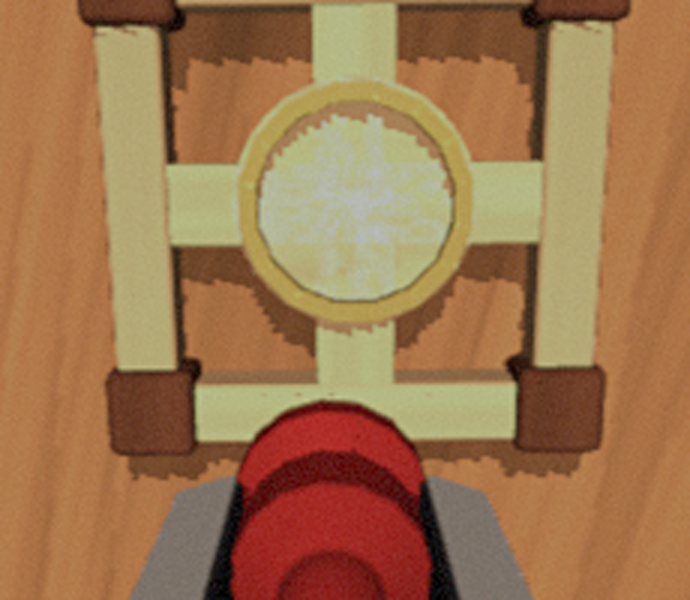

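The ring's outer rim spans zoom x 239–472 and y 78–322, with its centre near px (268.2,126.5).

```bash
python3 - <<'E'
from h import *
w=imaging.camera_info("wrist")
z=lambda x,y:(150+(x-1)/3,60+(y-1)/3)
P=[onz(w,z(*p),.026) for p in [(239,200),(472,200),(355,78),(355,321)]]
print(np.round(P,4),np.mean(P,0).round(4),np.linalg.norm(P[0]-P[1]),np.linalg.norm(P[2]-P[3]))
I=[onz(w,z(*p),.026) for p in [(258,205),(455,200),(355,98),(355,301)]]
print(np.mean(I,0).round(4),np.linalg.norm(I[0]-I[1]),np.linalg.norm(I[2]-I[3]))
c=(np.array(P).mean(0)+np.array(I).mean(0))/2; go((c[0],c[1],.02),14)
E
```

```text
[[0.4754 0.2922 0.026 ]
 [0.5368 0.3074 0.026 ]
 [0.4982 0.3303 0.026 ]
 [0.5142 0.2674 0.026 ]] [0.5062 0.2993 0.026 ] 0.0632891678058925 0.06490511187198415
[0.5063 0.2992 0.026 ] 0.05355368277714548 0.05420398189374394
clock 29.00 tcp [515.1 241.   74.9] jaw 14.0 open 35.2 j6 0.04 F [ 0.3 -0.9 -0.2]
delta tool mm [58.7  5.5 54.9] rz deg -0.0 tilt fix [-0.01  0.01 -0.  ]
```

```bash
python3 -m jog '[[[25,20,2,0,0,0,0],[25,20,2,0,0,0,0],[25,16.5,1.5,0,0,0,0],[25,0,0,0,0,0,0],[25,0,0,25,0,0,0],[25,0,0,20,0,0,0],[25,0,0,10,0,0,0],[25,0,0,0,0,0,0],[25,0,0,0,0,0,0],[25,0,0,0,0,0,0]]]' 15; python3 - <<'E'
from h import *
go((.506,.298,.003),14)
im=imaging.capture("wrist")
cv2.imwrite("pics/w14z.png",cv2.resize(im[130:300,170:350,::-1],None,fx=3.5,fy=3.5,interpolation=cv2.INTER_CUBIC))
im=imaging.capture("scene")
cv2.imwrite("pics/s14.png",cv2.resize(im[90:200,290:410,::-1],None,fx=5,fy=5))
im=imaging.capture("top")
cv2.imwrite("pics/t14.png",cv2.resize(im[195:285,85:180,::-1],None,fx=6,fy=6,interpolation=cv2.INTER_CUBIC))
E
```

```text
clock: 30.0
tool_pos: [0.5077, 0.2984, 0.0213]
tcp_rot: [0.001, 0.615, 0.788, 0.001]
ft_force: [-0.4, -0.4, 0.3]
opening: 0.0348
clock 30.00 tcp [507.7 298.4  21.3] jaw 14.0 open 34.8 j6 0.14 F [-0.4 -0.4  0.3]
delta tool mm [-0.  -1.8 18.3] rz deg 0.0 tilt fix [ 0.14 -0.02 -0.  ]
```

View pics/w14z.png

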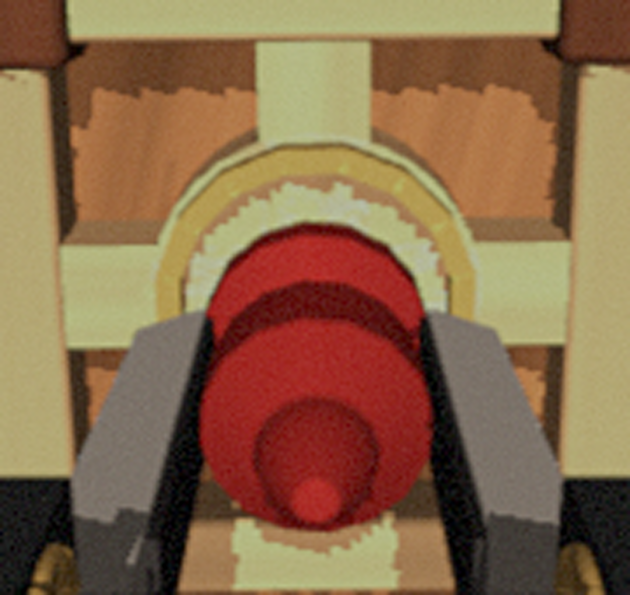

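View pics/s14.png

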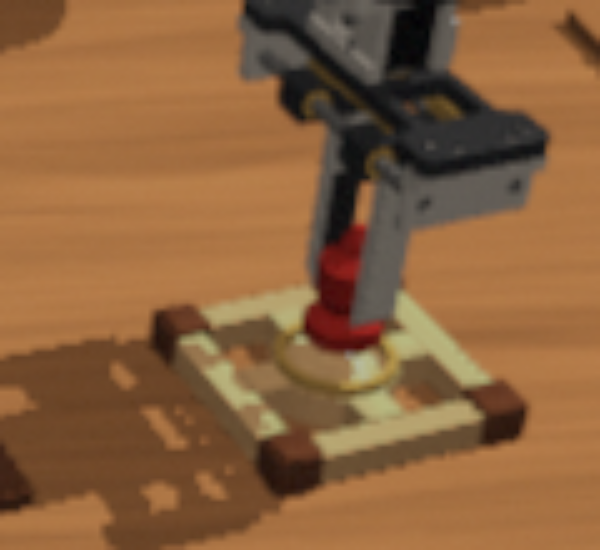

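```bash
python3 - <<'E'
from h import *
w=imaging.camera_info("wrist");o,t,R=pose();M=R.as_matrix()
z=lambda x,y:(170+(x-1.2)/3.5,130+(y-1.2)/3.5)
f=lambda p,zz:((M.T@(onz(w,z(*p),zz)-t))*1000).round(1)[:2]
print("TCP now",t)
print("ring far outer",f((318,145),.026),"far inner",f((318,178),.026),"L/R outer",f((155,280),.026),f((480,280),.026))
print("foot far top",f((316,222),.048),"low",f((316,222),.040),"L/R",f((208,310),.046),f((424,310),.046),"tip",f((317,500),.038+.065))
s=imaging.camera_info("scene")
zs=lambda x,y:(290+(x-2)/5,90+(y-2)/5)
a=onz(s,zs(274,348),.026);b=onz(s,zs(401,362),.026);c=onz(s,zs(345,318),.026);d=onz(s,zs(335,392),.026);print("scene ring y ends",a,b,d)
E
```

```text
TCP now [0.50736954 0.29850962 0.02108188]
ring far outer [33.1 -0.9] far inner [26.5 -0.9] L/R outer [  5.8 -33.2] [ 5.7 31.3]
foot far top [23.8 -1.2] low [21.6 -1.2] L/R [  6.8 -20.8] [ 6.7 18.3] tip [ 0.9 -1.1]
scene ring y ends [0.50103101 0.26518092 0.026     ] [0.52033365 0.32843203 0.026     ] [0.54262989 0.28654762 0.026     ]
```

View pics/t14.png

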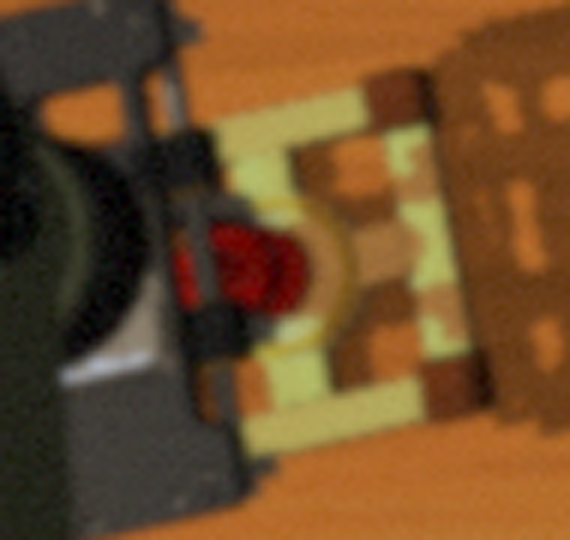

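The wrist view puts the finial within about 1–2 mm of the ring centre, and the top view says about 1.8 mm too far along +y. I'll shift back 1 mm and lower.

```bash
python3 -m jog '[[[25,-1,0,0,0,0,0],[25,0,0,5,0,0,0],[25,0,0,5,0,0,0],[25,0,0,3,0,0,0],[25,0,0,0,0,0,0],[25,0,0,0,0,0,0],[25,0,0,0,0,0,0]]]' 15; python3 - <<'E'
from h import *
go((.507,.297,.003),14)
E
```

```text
clock: 30.85
tool_pos: [0.5068, 0.2973, 0.007]
tcp_rot: [0.0, 0.615, 0.788, 0.0]
ft_force: [0.8, 0.2, -0.5]
opening: 0.0353
clock 30.85 tcp [506.8 297.3   7. ] jaw 14.0 open 35.3 j6 0.14 F [ 0.8  0.2 -0.5]
delta tool mm [-0.3  0.1  4. ] rz deg 0.0 tilt fix [ 0.01 -0.   -0.  ]
```

```bash
python3 -m jog '[[[25,0,0,2,0,0,0],[25,0,0,1,0,0,0],[25,0,0,0.5,0,0,0],[25,0,0,0,0,0,0],[25,0,0,0,0,0,0],[25,0,0,0,0,0,0]]]' 15; python3 - <<'E'
from h import *
go((.507,.297,.003),14)
E
```

```text
clock: 31.45
tool_pos: [0.5068, 0.2972, 0.0035]
tcp_rot: [0.0, 0.615, 0.788, 0.0]
ft_force: [0.0, -0.4, -0.5]
opening: 0.035
clock 31.45 tcp [506.8 297.2   3.5] jaw 14.0 open 35.0 j6 0.14 F [ 0.  -0.4 -0.5]
delta tool mm [-0.3  0.2  0.5] rz deg 0.0 tilt fix [ 0.01 -0.    0.  ]
```

```bash
python3 -m jog '[[[25,0,0,0.5,0,0,0],[60,0,0,0,0,0,0],[60,0,0,0,0,0,0],[60,0,0,0,0,0,0],[60,0,0,0,0,0,0],[60,0,0,-15,0,0,0],[60,0,0,-30,0,0,0],[60,0,0,-40,0,0,0],[60,0,0,-40,0,0,0],[60,0,0,-40,0,0,0],[60,-30,0,0,0,0,0],[60,-40,0,0,0,0,0],[60,0,0,0,0,0,0],[60,0,0,0,0,0,0]]]' 15; python3 - <<'E'
from h import *
o,t,R=pose();print(t)
im=imaging.capture("wrist")
cv2.imwrite("pics/w15.png",im[:,:,::-1])
im=imaging.capture("scene")
cv2.imwrite("pics/s15.png",cv2.resize(im[90:200,290:410,::-1],None,fx=5,fy=5))
E
```

```text
clock: 32.85
tool_pos: [0.524, 0.2289, 0.169]
tcp_rot: [0.0, 0.616, 0.788, 0.001]
ft_force: [0.5, -0.2, -0.1]
opening: 0.0596
[0.5240407  0.22890006 0.16901888]
```

View pics/w15.png

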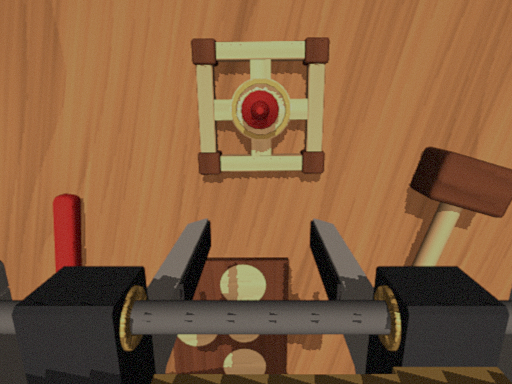

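View pics/s15.png

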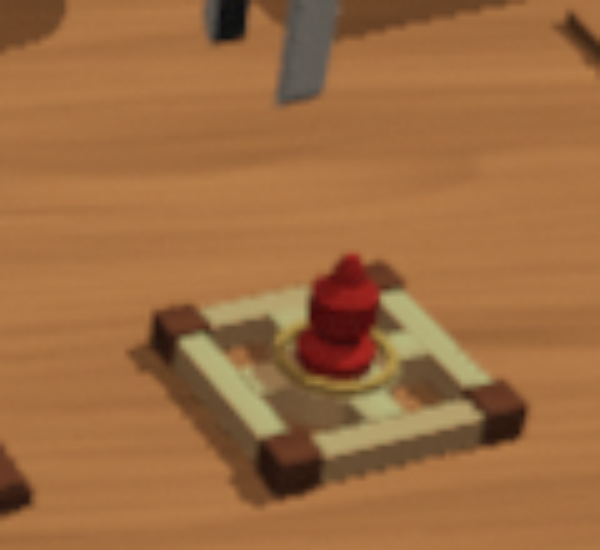

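The finial stands upright inside the ring (wrist (260,110), ring centre about (261,108)). Next, the oil goes back.

```bash
python3 -m jog '[[[68,-37.3,-12.4,0,0,0,0],[68,-37.3,-12.4,0,0,0,0],[68,-37.3,-12.4,0,0,0,0],[68,-37.3,-12.4,0,0,0,0],[68,-37.3,-12.4,0,0,0,0],[68,-37.3,-12.4,0,0,0,0],[68,-37.3,-12.4,0,0,0,0],[68,-37.3,-12.4,0,0,0,0],[68,-37.3,-12.4,0,0,0,0],[68,-37.3,-12.4,0,0,0,0],[68,-37.3,-12.4,0,0,0,0],[68,-37.3,-12.4,0,0,0,0],[68,-37.3,-12.4,0,0,0,0],[68,0,0,0,0,0,0],[68,0,0,0,0,0,0],[68,0,0,0,0,0,0],[68,0,0,0,0,0,0]]]' 25; python3 - <<'E'
from h import *
go((.4855,-.281,.0383),14)
cv2.imwrite("pics/w16.png",imaging.capture("wrist")[:,:,::-1])
E
```

```text
clock: 34.65
tool_pos: [0.4853, -0.2785, 0.1679]
tcp_rot: [-0.0, 0.615, 0.789, 0.0]
ft_force: [-0.1, -0.3, -0.3]
opening: 0.0682
clock 34.65 tcp [ 485.3 -278.5  167.9] jaw 14.2 open 68.2 j6 -0.92 F [-0.1 -0.3 -0.3]
delta tool mm [ -2.5  -0.5 129.6] rz deg 0.2 tilt fix [ 0.   -0.03 -0.  ]
```

View pics/w16.png

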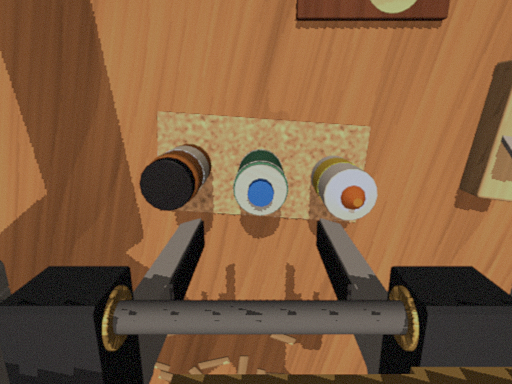

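All three stand upright on the mat and the oil cap is centred at (261,193). Descend and grip.

```bash
python3 -m jog '[[[68,-2,0,30,0,0,0],[68,0,0,30,0,0,0],[68,0,0,30,0,0,0],[68,0,0,24,0,0,0],[68,0,0,12,0,0,0],[68,0,0,3,0,0,0],[68,0,0,0,0,0,0],[68,0,0,0,0,0,0],[40,0,0,0,0,0,0],[40,0,0,0,0,0,0],[40,0,0,0,0,0,0],[40,0,0,0,0,0,0],[40,0,0,0,0,0,0]]]' 25; python3 - <<'E'
from h import *
go((.5372,.0740,.15),14)
E
```

```text
clock: 36.0
tool_pos: [0.4862, -0.2827, 0.0399]
tcp_rot: [0.001, 0.615, 0.788, 0.0]
ft_force: [0.2, -0.6, 4.5]
opening: 0.0516
clock 36.00 tcp [ 486.2 -282.7   39.9] jaw 14.0 open 51.6 j6 -0.93 F [ 0.2 -0.6  4.5]
delta tool mm [ 333.5  136.1 -110.4] rz deg 0.0 tilt fix [ 0.07  0.08 -0.  ]
```

```bash
python3 -m jog '[[[40,0,0,-20,0,0,0],[40,0,0,-30,0,0,0],[40,0,0,-30,0,0,0],[40,0,0,-30,0,0,0],[40,0,0,0,0,0,0],[40,27.7,11.3,0,0,0,0],[40,27.7,11.3,0,0,0,0],[40,27.7,11.3,0,0,0,0],[40,27.7,11.3,0,0,0,0],[40,27.7,11.3,0,0,0,0],[40,27.7,11.3,0,0,0,0],[40,27.7,11.3,0,0,0,0],[40,27.7,11.3,0,0,0,0],[40,27.7,11.3,0,0,0,0],[40,27.7,11.3,0,0,0,0],[40,27.7,11.3,0,0,0,0],[40,27.7,11.3,0,0,0,0]]]' 25; python3 -m jog '[[[40,0,0,0,0,0,0],[40,0,0,0,0,0,0],[40,0,0,30,0,0,0],[40,0,0,30,0,0,0],[40,0,0,20,0,0,0],[40,0,0,10,0,0,0],[40,0,0,0,0,0,0],[40,0,0,0,0,0,0],[40,0,0,0,0,0,0],[40,0,0,0,0,0,0]]]' 25; python3 - <<'E'
from h import *
go((.5372,.073,.0469),14)
im=imaging.capture("scene")
cv2.imwrite("pics/s17.png",cv2.resize(im[100:220,170:330,::-1],None,fx=5,fy=5))
E
```

```text
clock: 37.7
tool_pos: [0.5344, 0.0744, 0.1458]
tcp_rot: [-0.002, 0.615, 0.788, -0.001]
ft_force: [1.2, -0.1, -2.5]
opening: 0.0514
clock: 38.7
tool_pos: [0.5376, 0.0731, 0.0604]
tcp_rot: [0.001, 0.615, 0.788, 0.001]
ft_force: [-0.5, 0.1, -3.3]
opening: 0.0517
clock 38.70 tcp [537.6  73.1  60.4] jaw 14.0 open 51.7 j6 -0.27 F [-0.5  0.1 -3.3]
delta tool mm [ 0.  -0.5 13.5] rz deg 0.0 tilt fix [ 0.16  0.04 -0.  ]
```

View pics/s17.png

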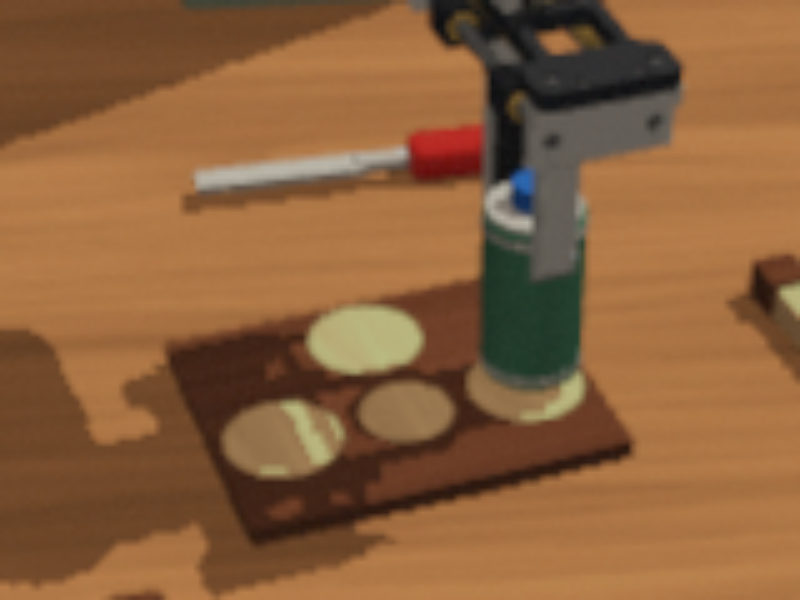

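The oil hovers over its spot (525,390). Lower it gently.

```bash
python3 -m jog '[[[40,0,0,5,0,0,0],[40,0,0,4,0,0,0],[40,0,0,2,0,0,0],[40,0,0,0,0,0,0],[40,0,0,0,0,0,0],[40,0,0,0,0,0,0]]]' 25; python3 - <<'E'
from h import *
go((.5372,.073,.0469),14)
E
```

```text
clock: 39.35
tool_pos: [0.5365, 0.0732, 0.048]
tcp_rot: [0.0, 0.615, 0.788, 0.0]
ft_force: [0.0, -0.3, -2.6]
opening: 0.0513
clock 39.35 tcp [536.5  73.2  48. ] jaw 14.0 open 51.3 j6 -0.27 F [ 0.  -0.3 -2.6]
delta tool mm [-0.4  0.6  1.1] rz deg 0.0 tilt fix [0.01 0.   0.  ]
```

```bash
python3 -m jog '[[[40,0,0,1,0,0,0],[40,0,0,0,0,0,0],[68,0,0,0,0,0,0],[68,0,0,0,0,0,0],[68,0,0,0,0,0,0],[68,0,0,0,0,0,0],[68,0,0,-10,0,0,0],[68,0,0,-30,0,0,0],[68,0,0,-40,0,0,0],[68,0,0,-42,0,0,0],[68,0,0,0,0,0,0]]]' 25; python3 -m jog '[[[68,-30.6,-4.5,0,0,0,0],[68,-30.6,-4.5,0,0,0,0],[68,-30.6,-4.5,0,0,0,0],[68,-30.6,-4.5,0,0,0,0],[68,-30.6,-4.5,0,0,0,0],[68,-30.6,-4.5,0,0,0,0],[68,-30.6,-4.5,0,0,0,0],[68,-30.6,-4.5,0,0,0,0],[68,-30.6,-4.5,0,0,0,0],[68,-30.6,-4.5,0,0,0,0],[68,-30.6,-4.5,0,0,0,0],[68,0,0,0,0,0,0],[68,0,0,0,0,0,0],[68,0,0,0,0,0,0],[68,0,0,0,0,0,0]]]' 25; python3 - <<'E'
from h import *
go((.570,-.2657,.0384),14)
cv2.imwrite("pics/w18.png",imaging.capture("wrist")[:,:,::-1])
cv2.imwrite("pics/s18.png",imaging.capture("scene")[:,:,::-1])
E
```

```text
clock: 40.45
tool_pos: [0.5419, 0.0732, 0.1773]
tcp_rot: [0.006, 0.615, 0.788, 0.005]
ft_force: [1.2, -0.7, 0.2]
opening: 0.0683
clock: 41.95
tool_pos: [0.5699, -0.264, 0.1689]
tcp_rot: [-0.0, 0.615, 0.789, 0.0]
ft_force: [-1.2, -0.0, 0.0]
opening: 0.0681
clock 41.95 tcp [ 569.9 -264.   168.9] jaw 14.1 open 68.1 j6 -0.82 F [-1.2 -0.   0. ]
delta tool mm [ -1.7  -0.4 130.5] rz deg 0.1 tilt fix [-0.01 -0.03  0.  ]
```

View pics/w18.png

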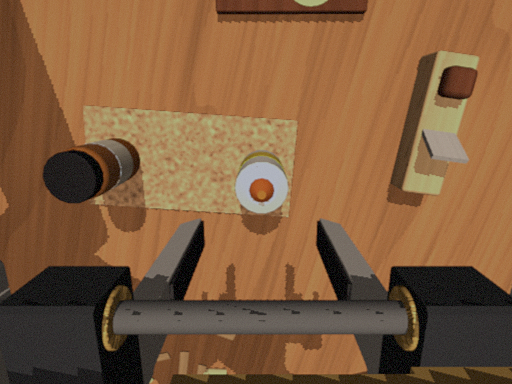

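View pics/s18.png

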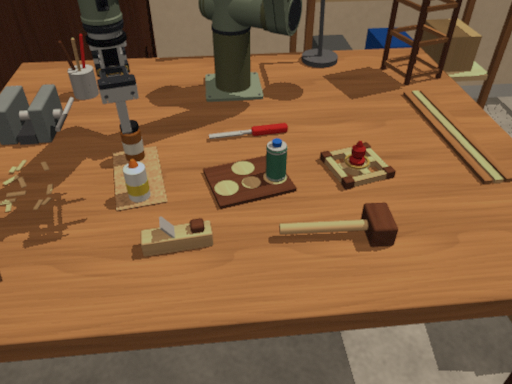

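The oil is back upright on its spot (scene (276,160)), the finial stands in the ring (358,155), and the glue is centred under the gripper. Next I take the glue.

```bash
python3 -m jog '[[[68,-1,0,30,0,0,0],[68,0,0,30,0,0,0],[68,0,0,30,0,0,0],[68,0,0,24,0,0,0],[68,0,0,12,0,0,0],[68,0,0,3,0,0,0],[68,0,0,0,0,0,0],[68,0,0,0,0,0,0],[40,0,0,0,0,0,0],[40,0,0,0,0,0,0],[40,0,0,0,0,0,0],[40,0,0,0,0,0,0],[40,0,0,0,0,0,0]]]' 25; python3 - <<'E'
from h import *
go((.5710,-.0525,.15),14)
E
```

```text
clock: 43.35
tool_pos: [0.5711, -0.2668, 0.041]
tcp_rot: [0.001, 0.615, 0.788, 0.0]
ft_force: [0.2, 0.2, 4.0]
opening: 0.0511
clock 43.35 tcp [ 571.1 -266.8   41. ] jaw 14.0 open 51.1 j6 -0.82 F [0.2 0.2 4. ]
delta tool mm [ 207.7   52.  -109.2] rz deg 0.0 tilt fix [0.09 0.08 0.  ]
```

```bash
python3 -m jog '[[[40,0,0,-20,0,0,0],[40,0,0,-30,0,0,0],[40,0,0,-30,0,0,0],[40,0,0,-20,0,0,0],[40,0,0,0,0,0,0],[40,25.9,6.5,0,0,0,0],[40,25.9,6.5,0,0,0,0],[40,25.9,6.5,0,0,0,0],[40,25.9,6.5,0,0,0,0],[40,25.9,6.5,0,0,0,0],[40,25.9,6.5,0,0,0,0],[40,25.9,6.5,0,0,0,0],[40,25.9,6.5,0,0,0,0],[40,0,0,0,0,0,0],[40,0,0,0,0,0,0]]]' 25; python3 -m jog '[[[40,0,0,30,0,0,0],[40,0,0,30,0,0,0],[40,0,0,15,0,0,0],[40,0,0,10,0,0,0],[40,0,0,0,0,0,0],[40,0,0,0,0,0,0],[40,0,0,0,0,0,0],[40,0,0,0,0,0,0]]]' 25; python3 - <<'E'
from h import *
go((.571,-.0525,.048),14)
im=imaging.capture("scene")
cv2.imwrite("pics/s19.png",cv2.resize(im[100:220,170:330,::-1],None,fx=5,fy=5))
E
```

```text
clock: 44.85
tool_pos: [0.5689, -0.0521, 0.1379]
tcp_rot: [-0.001, 0.615, 0.789, -0.001]
ft_force: [1.3, 0.4, -1.7]
opening: 0.0511
clock: 45.65
tool_pos: [0.5716, -0.053, 0.0564]
tcp_rot: [0.001, 0.615, 0.788, 0.001]
ft_force: [-0.4, -0.9, -1.4]
opening: 0.0511
clock 45.65 tcp [571.6 -53.   56.4] jaw 14.0 open 51.1 j6 -0.49 F [-0.4 -0.9 -1.4]
delta tool mm [ 0.6 -0.5  8.4] rz deg 0.0 tilt fix [ 0.14  0.08 -0.  ]
```

View pics/s19.png

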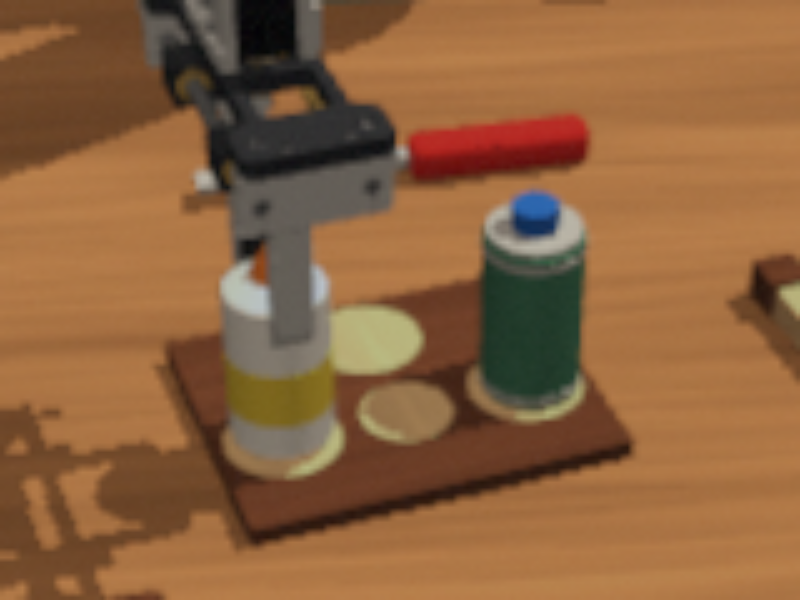

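The glue hovers over its spot (283,440), and the oil stands well on its own. Lower.

```bash
python3 -m jog '[[[40,0,0,3,0,0,0],[40,0,0,2,0,0,0],[40,0,0,0,0,0,0],[40,0,0,0,0,0,0],[40,0,0,0,0,0,0]]]' 25; python3 - <<'E'
from h import *
go((.571,-.0525,.048),14)
E
```

```text
clock: 46.2
tool_pos: [0.5704, -0.0527, 0.0499]
tcp_rot: [-0.0, 0.615, 0.788, -0.0]
ft_force: [-0.4, 0.3, -1.6]
opening: 0.0513
clock 46.20 tcp [570.4 -52.7  49.9] jaw 14.0 open 51.3 j6 -0.49 F [-0.4  0.3 -1.6]
delta tool mm [0.  0.6 1.9] rz deg 0.0 tilt fix [-0. -0.  0.]
```

```bash
python3 -m jog '[[[40,0,0,1.5,0,0,0],[40,0,0,0,0,0,0],[40,0,0,0,0,0,0],[68,0,0,0,0,0,0],[68,0,0,0,0,0,0],[68,0,0,0,0,0,0],[68,0,0,0,0,0,0],[68,0,0,-10,0,0,0],[68,0,0,-30,0,0,0],[68,0,0,-40,0,0,0],[68,0,0,-42,0,0,0],[68,0,0,0,0,0,0]]]' 25; python3 -m jog '[[[80,-19.4,-22.3,0,0,0,0],[80,-19.4,-22.3,0,0,0,0],[80,-19.4,-22.3,0,0,0,0],[80,-19.4,-22.3,0,0,0,0],[80,-19.4,-22.3,0,0,0,0],[80,-19.4,-22.3,0,0,0,0],[80,-19.4,-22.3,0,0,0,0],[80,-19.4,-22.3,0,0,0,0],[80,-19.4,-22.3,0,0,0,0],[80,-19.4,-22.3,0,0,0,0],[80,0,0,0,0,0,0],[80,0,0,0,0,0,0],[80,0,0,0,0,0,0],[80,0,0,0,0,0,0]]]' 25; python3 - <<'E'
from h import *
go((.401,-.295,.0383),14)
cv2.imwrite("pics/w20.png",imaging.capture("wrist")[:,:,::-1])
E
```

```text
clock: 47.4
tool_pos: [0.5759, -0.0539, 0.1792]
tcp_rot: [0.007, 0.615, 0.788, 0.003]
ft_force: [-0.4, 0.7, 1.3]
opening: 0.0679
clock: 48.8
tool_pos: [0.4016, -0.294, 0.1704]
tcp_rot: [-0.0, 0.615, 0.789, 0.0]
ft_force: [0.2, -0.1, -0.2]
opening: 0.08
clock 48.80 tcp [ 401.6 -294.   170.4] jaw 14.1 open 80.0 j6 -1.05 F [ 0.2 -0.1 -0.2]
delta tool mm [ -0.8  -0.9 132.1] rz deg 0.1 tilt fix [ 0.01 -0.02 -0.  ]
```

View pics/w20.png

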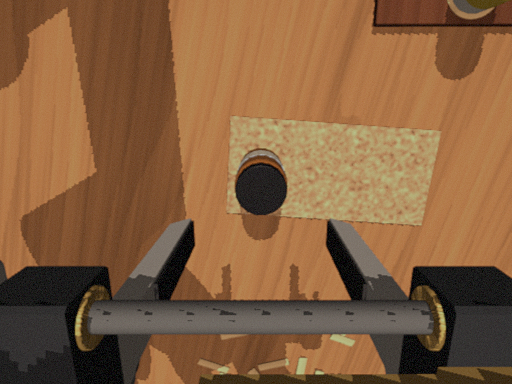

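The stain jar is centred (261,190). Descend and grip.

```bash
python3 -m jog '[[[80,-0.5,-0.5,30,0,0,0],[80,0,0,30,0,0,0],[80,0,0,30,0,0,0],[80,0,0,25,0,0,0],[80,0,0,12,0,0,0],[80,0,0,5,0,0,0],[80,0,0,1,0,0,0],[80,0,0,0,0,0,0],[40,0,0,0,0,0,0],[40,0,0,0,0,0,0],[40,0,0,0,0,0,0],[40,0,0,0,0,0,0],[40,0,0,0,0,0,0]]]' 25; python3 - <<'E'
from h import *
go((.4905,-.0045,.15),14)
E
```

```text
clock: 50.15
tool_pos: [0.4012, -0.2959, 0.0379]
tcp_rot: [0.001, 0.615, 0.788, 0.0]
ft_force: [1.3, 0.5, 2.2]
opening: 0.0513
clock 50.15 tcp [ 401.2 -295.9   37.9] jaw 14.0 open 51.3 j6 -1.05 F [1.3 0.5 2.2]
delta tool mm [ 261.   157.3 -112.2] rz deg 0.0 tilt fix [ 0.05  0.05 -0.  ]
```

```bash
python3 -m jog '[[[40,0,0,-20,0,0,0],[40,0,0,-30,0,0,0],[40,0,0,-30,0,0,0],[40,0,0,-30,0,0,0],[40,0,0,0,0,0,0],[40,26.1,15.7,0,0,0,0],[40,26.1,15.7,0,0,0,0],[40,26.1,15.7,0,0,0,0],[40,26.1,15.7,0,0,0,0],[40,26.1,15.7,0,0,0,0],[40,26.1,15.7,0,0,0,0],[40,26.1,15.7,0,0,0,0],[40,26.1,15.7,0,0,0,0],[40,26.1,15.7,0,0,0,0],[40,26.1,15.7,0,0,0,0],[40,0,0,0,0,0,0],[40,0,0,0,0,0,0]]]' 25; python3 -m jog '[[[40,0,0,30,0,0,0],[40,0,0,30,0,0,0],[40,0,0,20,0,0,0],[40,0,0,10,0,0,0],[40,0,0,0,0,0,0],[40,0,0,0,0,0,0],[40,0,0,0,0,0,0],[40,0,0,0,0,0,0]]]' 25; python3 - <<'E'
from h import *
go((.4905,-.0048,.0449),14)
im=imaging.capture("scene")
cv2.imwrite("pics/s21.png",cv2.resize(im[100:220,170:330,::-1],None,fx=5,fy=5))
E
```

```text
clock: 51.85
tool_pos: [0.4884, -0.0038, 0.1457]
tcp_rot: [-0.001, 0.615, 0.789, -0.001]
ft_force: [-0.1, 0.0, -0.7]
opening: 0.0512
clock: 52.65
tool_pos: [0.491, -0.0046, 0.0588]
tcp_rot: [0.001, 0.615, 0.788, 0.001]
ft_force: [0.7, 0.2, -0.8]
opening: 0.0513
clock 52.65 tcp [491.   -4.6  58.8] jaw 14.0 open 51.3 j6 -0.43 F [ 0.7  0.2 -0.8]
delta tool mm [-0.  -0.5 13.8] rz deg 0.0 tilt fix [ 0.14  0.07 -0.  ]
```

View pics/s21.png

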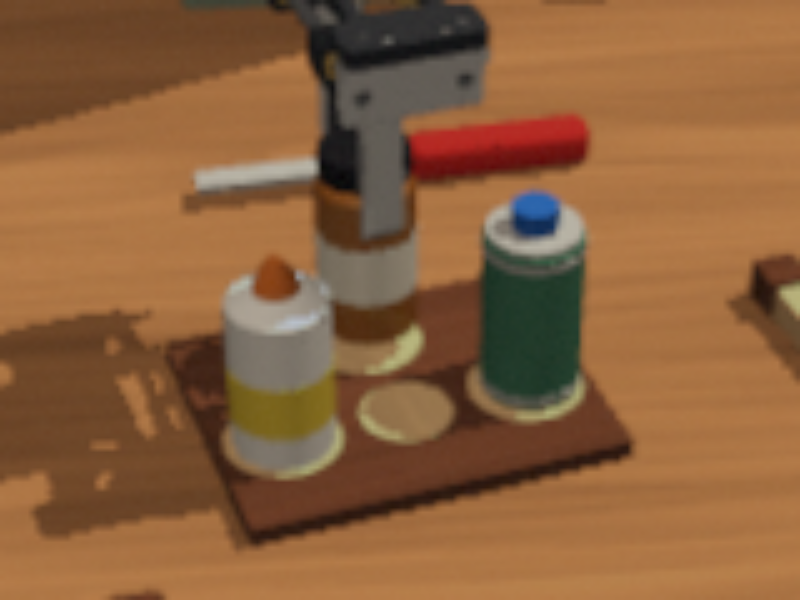

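The glue and oil stand on their spots and the stain hovers over its own (365,340). Lower.

```bash
python3 -m jog '[[[40,0,0,5,0,0,0],[40,0,0,4,0,0,0],[40,0,0,2,0,0,0],[40,0,0,0,0,0,0],[40,0,0,0,0,0,0],[40,0,0,0,0,0,0]]]' 25; python3 - <<'E'
from h import *
go((.4905,-.0048,.0449),14)
E
```

```text
clock: 53.3
tool_pos: [0.4899, -0.0043, 0.0465]
tcp_rot: [0.0, 0.615, 0.788, 0.0]
ft_force: [-0.4, -0.6, -1.3]
opening: 0.0513
clock 53.30 tcp [489.9  -4.3  46.5] jaw 14.0 open 51.3 j6 -0.43 F [-0.4 -0.6 -1.3]
delta tool mm [-0.6  0.5  1.6] rz deg 0.0 tilt fix [ 0.01  0.   -0.  ]
```

```bash
python3 -m jog '[[[40,0,0,1.5,0,0,0],[40,0,0,0,0,0,0],[40,0,0,0,0,0,0],[70,0,0,0,0,0,0],[70,0,0,0,0,0,0],[70,0,0,0,0,0,0],[70,0,0,0,0,0,0],[70,0,0,-10,0,0,0],[70,0,0,-30,0,0,0],[70,0,0,-40,0,0,0],[70,0,0,-45,0,0,0],[70,0,0,0,0,0,0],[70,-30,-12,0,0,0,0],[70,-35,-12,0,0,0,0],[70,-35,-12,0,0,0,0],[70,-35,-12,0,0,0,0],[70,-35,-12,0,0,0,0],[70,-35,-12,0,0,0,0],[70,0,0,0,0,0,0],[70,0,0,0,0,0,0]]]' 25; python3 - <<'E'
from h import *
im=imaging.capture("top");inf=imaging.camera_info("top")
cv2.imwrite("pics/t22.png",im[:,:,::-1])
cv2.imwrite("pics/t22z.png",cv2.resize(im[180:285,195:310,::-1],None,fx=5,fy=5,interpolation=cv2.INTER_CUBIC))
cv2.imwrite("pics/s22.png",imaging.capture("scene")[:,:,::-1])
def caps(im):
    h=cv2.cvtColor(im,cv2.COLOR_RGB2HSV); H,S,V=[h[...,i].astype(int) for i in range(3)]
    R=np.zeros_like(H,bool);R[180:285,195:310]=1;out={}
    for n,m,zz in [("oil",(abs(H-107)<12)&(S>120),.119),("glue",(H>5)&(H<18)&(S>190)&(V>120),.112),("stain",(V<45)&(S<80),.116)]:
        b=[b for b in blobs(m&R,8) if b[0]<600]; b=max(b,key=lambda b:b[0]); out[n]=(b[0],onz(inf,b[1],zz).round(4))
    return out
print(caps(im)); print(caps(cv2.imread("pics/top0.png")[:,:,::-1].copy()))
E
```

```text
clock: 55.3
tool_pos: [0.4692, -0.2208, 0.1696]
tcp_rot: [-0.001, 0.616, 0.788, 0.0]
ft_force: [0.5, 0.8, -0.4]
opening: 0.0702
{'oil': (np.int32(74), array([0.5345, 0.0744, 0.119 ])), 'glue': (np.int32(39), array([ 0.5685, -0.0518,  0.112 ])), 'stain': (np.int32(264), array([ 0.489 , -0.0036,  0.116 ]))}
{'oil': (np.int32(74), array([0.5365, 0.0727, 0.119 ])), 'glue': (np.int32(36), array([ 0.5709, -0.0523,  0.112 ])), 'stain': (np.int32(255), array([ 0.4901, -0.0055,  0.116 ]))}
```

View pics/t22.png

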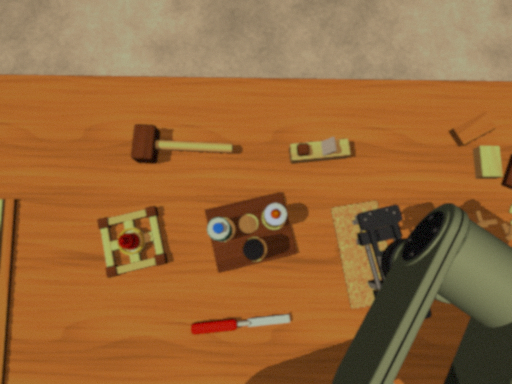

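View pics/t22z.png

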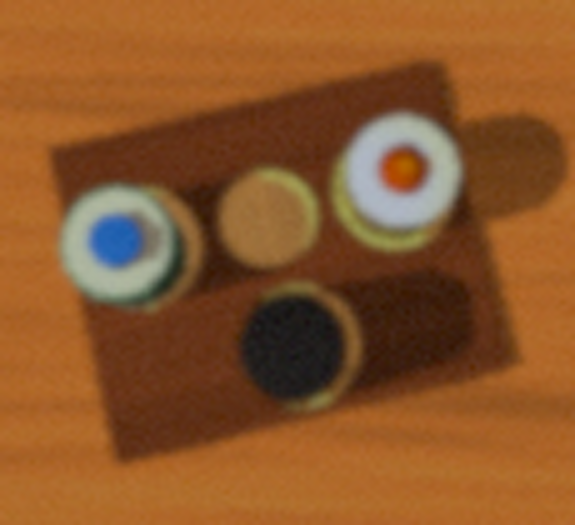

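View pics/s22.png

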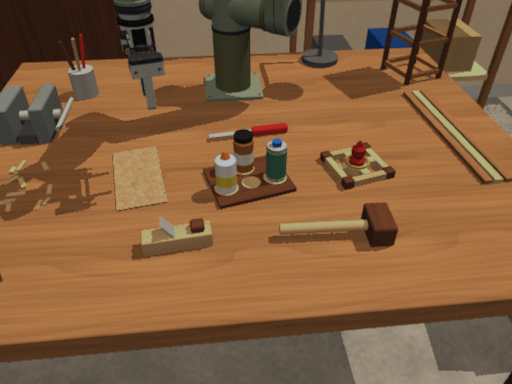

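All three containers are upright and within about 3 mm of their starting positions. The finial is in the ring, and the plane and mallet haven't moved. Let the arm settle, then hand in.

```bash
python3 -m jog '[[[70,0,0,0,0,0,0],[70,0,0,0,0,0,0],[70,0,0,0,0,0,0],[70,0,0,0,0,0,0]]]'; python3 -c "
from bench import workorder; print(workorder.job_done())"
```

```text
clock: 55.8
tool_pos: [0.4698, -0.2201, 0.17]
tcp_rot: [0.0, 0.615, 0.788, 0.0]
ft_force: [-0.3, 0.1, -0.3]
opening: 0.0699
the job is handed in; nothing more can be done
None
```

I moved the stain jar, glue and oil tin to the cork mat, set the red finial in the brass ring, then put each container back on its own spot. I handed the job in at 55.8 s; no verdict was reported.

**Last checks:**
- **Containers:** all three stand upright. The top camera puts each within about 3 mm of where it started.
- **Finial:** it stands upright inside the ring, about 1–2 mm off centre judging from the pictures.
- **Surroundings:** the plane and mallet look unmoved in the final pictures, by eye only. The gripper was open, clear of everything, with almost no force on it.

**What disagreed:**
- **Finger length:** the real finger ends sit about 35–40 mm above the reported tool point. My first grip on the finial therefore closed around its slim tip without holding it. I opened, went lower and gripped the belly at 35 mm. The containers were held nearer their tops than planned, but nothing slipped.
- **Ring position:** the wrist and top cameras disagreed by about 5 mm. I settled it by comparing the finial with the ring while hovering just above it.

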